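Fish block inserts out of the soaking tank and load the dry-block heater

TASK

With the hook rod from its stand, fish every aluminium block insert out of the deep soaking tank by its handle arch (do not reach for an insert with the fingers while it is in the tank) and stand them all upright on the black drain mat, so that all are on the mat together before any goes on. Then plug each insert fully home into a pocket of its own in the dry-block heater, flange flat on the block, and hang the hook rod back in its stand. Leave the other things on the bench where they stand.

Things in the scene. Friction and masses are not known exactly. Their poses are not given: they have to be found in the camera images.
- insert_a: aluminium block insert, loose, 0.18 to 0.28 kg, 2 or 3 of 3 alike present, half a turn is the same. Origin: centre of underside, z up. Foot 36 (x) x 44 (y) mm, z 0 to 30; flange 46 x 60 mm, z 30 to 36; handle arch in the y-z plane: posts 10 x 7 mm at y +-18.5, bar 10 (x) x 44 (y) mm, z 62 to 70. Starts hanging by its flange in a tank bay
- insert_b: aluminium block insert, loose, 0.18 to 0.28 kg, 2 or 3 of 3 alike present, half a turn is the same. Origin: centre of underside, z up. Foot 36 (x) x 44 (y) mm, z 0 to 30; flange 46 x 60 mm, z 30 to 36; handle arch in the y-z plane: posts 10 x 7 mm at y +-18.5, bar 10 (x) x 44 (y) mm, z 62 to 70. Starts hanging by its flange in a tank bay
- insert_c: aluminium block insert, loose, 0.18 to 0.28 kg, 2 or 3 of 3 alike present, half a turn is the same. Origin: centre of underside, z up. Foot 36 (x) x 44 (y) mm, z 0 to 30; flange 46 x 60 mm, z 30 to 36; handle arch in the y-z plane: posts 10 x 7 mm at y +-18.5, bar 10 (x) x 44 (y) mm, z 62 to 70. Starts hanging by its flange in a tank bay
- eye_a (a point): centre of the eye under the insert's arch bar, 49 mm above its underside: eye 30 mm wide (insert y), 26 mm high (13 mm down to the flange, 13 mm up to the bar), open along the insert's x
- eye_b (a point): centre of the eye under the insert's arch bar, 49 mm above its underside: eye 30 mm wide (insert y), 26 mm high (13 mm down to the flange, 13 mm up to the bar), open along the insert's x
- eye_c (a point): centre of the eye under the insert's arch bar, 49 mm above its underside: eye 30 mm wide (insert y), 26 mm high (13 mm down to the flange, 13 mm up to the bar), open along the insert's x
- rod: hook rod, loose, 0.16 kg, 173 mm long. Origin: on the shaft axis at the underside of its collar, z up along the rod. Collar: steel disc of radius 17 mm, z 0 to 6. Black handle 30 (x) x 18 (y) mm, z 6 to 66. Below the collar a shaft of radius 4 mm down to a J hook in the x-z plane that opens upward and points to the rod's +x
- rod_hook (a point): middle of the hook's seat (top of its level bar): x +12 mm, z -100 mm from the rod's origin. The bar has radius 3.5 mm (lowest point z -107 mm); its upturned tip, radius 3.5 mm, is centred at x 24 mm and reaches z -88.5 mm. Free gap between shaft and tip: x 4 to 20.5 mm
- stand: stand of the hook rod, fixed, 100 (x) x 70 (y) x 130 mm: dark foot, four thin posts and a grey top plate with a slot along its x. Origin: on the bench under the place of the rod's shaft; the stand spans x -40 to +60 mm
- stand_slot (a point): where the rod's shaft passes the top face of the plate, 130 mm above the bench. The slot is 16 mm wide (stand y), runs from x -19 to +39 mm of this point and goes through the 6 mm plate; the rod hangs in it by its collar, hook pointing to the stand's +x; the hook passes the slot from above
- tank: deep steel soaking tank, fixed, 104 (x) x 226 (y) x 155 mm, walls 4 mm, three open-topped bays along its y (centres at y -74, 0, +74), each 96 (x) x 70 (y) mm inside. Origin: centre of underside. White ledges along the y-sides of a bay, tops at z 46, 50 mm apart, carry the flange; stops allow 4 mm of slide in x. A hanging insert has its origin at z 16, its y along the tank's y
- heater: dry-block heater, fixed, aluminium block on a grey base, about 236 (y) x 113 (x) x 52 mm; its grey panel is on its -x side. Origin: centre of its underside. Three rectangular pockets in a row along its y
- mat: black ribbed rubber drain mat, fixed, 130 (x) x 246 (y) x 4 mm. Origin: centre of its underside; top at z 4 mm
- pocket0 (a point): centre of a heater pocket at its mouth, 52 mm above the bench. Pocket 40 (heater x) x 48 (heater y) mm, 34 mm deep, 3 mm chamfer at the mouth; a fully seated insert rests with its flange on the block, its origin 30 mm below this point, its y along the heater's y
- pocket1 (a point): centre of a heater pocket at its mouth, 52 mm above the bench. Pocket 40 (heater x) x 48 (heater y) mm, 34 mm deep, 3 mm chamfer at the mouth; a fully seated insert rests with its flange on the block, its origin 30 mm below this point, its y along the heater's y
- pocket2 (a point): centre of a heater pocket at its mouth, 52 mm above the bench. Pocket 40 (heater x) x 48 (heater y) mm, 34 mm deep, 3 mm chamfer at the mouth; a fully seated insert rests with its flange on the block, its origin 30 mm below this point, its y along the heater's y
- titration_stand: fixed furniture at the left, on the lower bench: stand with clamps and two upright glass tubes, the tallest reaching 0.66 m above the work surface, the other 0.53 m; it stands between the arm's first pose and the work, so raise the arm over it or pass round it. Origin: at its base, 83 mm below the work surface
- tape_roll: bystander, loose: roll of label tape 68 x 68 x 19 mm. Origin: centre of its underside
- stopper_box: bystander, loose: small blue and white card box 70 x 70 x 32 mm. Origin: centre of its underside
- vial_0: bystander, loose: sample vial with black cap, 23 mm wide, 52 mm high. Origin: centre of its underside
- vial_1: bystander, loose: sample vial with white cap, 23 mm wide, 52 mm high. Origin: centre of its underside
There are look-alikes about, which are no part of the job. Leave any blue or green look-alike of the rod alone.

How it is judged (in metres and radians):
On the way:
1. all inserts present stand upright and at rest on the drain mat at the same time (x of insert_a in the frame of mat between -0.065 and 0.065 m and y of insert_a in the frame of mat between -0.123 and 0.123 m and z of insert_a in the frame of mat between -0.001 and 0.009 m and angle between each of insert_a, insert_b, insert_c's own z axis and vertical below 0.12 rad and linear speed of each of insert_a, insert_b, insert_c below 0.03 m/s and x of insert_b in the frame of mat between -0.065 and 0.065 m and y of insert_b in the frame of mat between -0.123 and 0.123 m and z of insert_b in the frame of mat between -0.001 and 0.009 m and x of insert_c in the frame of mat between -0.065 and 0.065 m and y of insert_c in the frame of mat between -0.123 and 0.123 m and z of insert_c in the frame of mat between -0.001 and 0.009 m), for 0.2 s.
At the end, for the whole second after the job is handed in: Each insert sits in a heater pocket: within 5 mm of its centre, underside at least 27.5 mm below the mouth, tilt under 0.06 rad, at rest. The rod hangs in its stand: collar within 7 mm of the plate, shaft within 22 mm of its place, tilt under 0.12 rad, at rest ((horizontal distance between insert_a and pocket0 below 0.005 m or horizontal distance between insert_a and pocket1 below 0.005 m or horizontal distance between insert_a and pocket2 below 0.005 m) and z of insert_a in the frame of heater between 0.018 and 0.0245 m and angle between each of insert_a, insert_b, insert_c's own z axis and vertical below 0.06 rad and linear speed of each of insert_a, insert_b, insert_c, rod below 0.02 m/s and (horizontal distance between insert_b and pocket0 below 0.005 m or horizontal distance between insert_b and pocket1 below 0.005 m or horizontal distance between insert_b and pocket2 below 0.005 m) and z of insert_b in the frame of heater between 0.018 and 0.0245 m and (horizontal distance between insert_c and pocket0 below 0.005 m or horizontal distance between insert_c and pocket1 below 0.005 m or horizontal distance between insert_c and pocket2 below 0.005 m) and z of insert_c in the frame of heater between 0.018 and 0.0245 m and horizontal distance between rod and stand_slot below 0.022 m and z of rod in the frame of stand between 0.125 and 0.137 m and angle between rod's own z axis and vertical below 0.12 rad); the robot touches nothing.
It fails at once if the fingers touch an insert that is still in the tank (contact force between the fingers and insert_a above 1 N and x of insert_a in the frame of tank between -0.055 and 0.055 m and y of insert_a in the frame of tank between -0.12 and 0.12 m and z of insert_a in the frame of tank below 0.1 m).
It fails at once if the fingers touch an insert that is still in the tank (contact force between the fingers and insert_b above 1 N and x of insert_b in the frame of tank between -0.055 and 0.055 m and y of insert_b in the frame of tank between -0.12 and 0.12 m and z of insert_b in the frame of tank below 0.1 m).
It fails at once if the fingers touch an insert that is still in the tank (contact force between the fingers and insert_c above 1 N and x of insert_c in the frame of tank between -0.055 and 0.055 m and y of insert_c in the frame of tank between -0.12 and 0.12 m and z of insert_c in the frame of tank below 0.1 m).
It fails at once if a bystander is pushed more than 40 mm aside (distance of any of tape_roll, stopper_box, vial_0, vial_1 from where it was at the start of the episode above 0.04 m).
Of insert_a, insert_b, insert_c only 2 to 3 are there at a start; the rules pass over those that are not, and their reading is None.
At some moment in a run one of insert_a, insert_b, insert_c may be knocked a few centimetres aside while the robot is not near it.
It also fails if it takes over 210 s, if anything falls off the work surface, if the arm or the gripper's body presses on something with over 40 N, if the wrist force passes 120 N, or if a joint passes its speed limit or range.

ROBOT

A 6-joint arm with a two-finger parallel gripper is mounted at the origin on a cart in front of the work surface, level with it; the furniture and walls round the work are solid. World frame = base frame: x ahead of the robot, y to its left, z up, the work surface at z = 0. Lengths are in mm, angles in rad, forces in N, time in s.
With the tool pointing down it reaches from about 350 to 850 mm from the base axis. Payload 8.1 kg.
Tool frame: the origin (TCP) lies at the very end of the fingers, on their centre line; the grasp point (between the pads) lies 19 mm behind it (robot.pinch_z is the distance from the TCP to the grasp point, in mm); z points along the fingers, y is the direction in which the jaws open and shut (so a half turn about z gives the same grasp; the last joint's range is limited). The gripper opens to 85 mm and grips with 20 to 120 N. Pads are 22 mm wide; open, the fingers measure 114 mm over their backs; the gripper's body (76 mm by 85 mm) begins 54 mm behind the grasp point. The pads swing forward as they close: fully open they stand 13 mm farther back than shut.
Start: joints at [-1.201, 0.13, 1.488, -0, 1.523, -0.085], TCP at [263.589, -539.005, 231.292] pointing down, gripper open.
Joint ranges: [-2.96, 2.96], [-0.89, 2.26], [0.02, 2.5], [-1.34, 4.48], [0, 2.73], [-2.66, 2.66]. Speed limits (rad/s): [2.39, 2.39, 2.79, 3.14, 3.14, 3.14].

INTERFACE

Orientations are given as a rotation vector (axis times angle).
In Python, from bench import get_obs, capture, calibration, robot, outline_of, landmark_of gives the robot as it stands. The module is installed in compiled form; this text tells all that it offers.
- The arm moves only by the shell command python3 -m handwheel 'ROWS' [FORCE]. ROWS is text: rows parted by semicolons, each of 7 numbers parted by spaces: the shift along the tool's x, y, z in m, then the turn, a rotation vector about the tool's x, y, z in degrees, then the opening, from 0 (shut) to 1 (fully open). In form: dx dy dz rx ry rz claw; .... A call has 1 to 20 rows; each row shifts and turns the commanded pose from where the row before left it, along the tool's axes as they then stand; what a row does not reach is not made up. A row lasts 1/12 s, in which the tool goes at most 41.7 mm and 7.16 degrees, less where a joint would pass 70% of its speed; a pose out of reach is approached as far as the arm can. A call with a gripper value outside its range is refused whole. The fingers move at their own pace and stop on an object; FORCE is the grip in N (left out, the last holds). Time passes only in rows, so rows that do not move let the fingers close. It gives the time, the measured TCP pose, the force and the opening at its end, in the units of the state.
- get_obs(): the state, without advancing time (a new reading comes with each control period).
- capture(name): name is "scene" or "side" or "wrist"; returns the picture (480x640x3 uint8, red, green, blue); there is no depth.
- calibration(name): a dict with "camera_matrix" (3x3 intrinsics, pixels), "eye" and "orientation" of the camera in the world. Camera axes: x right, y up, looking along -z (the intrinsics and any distortion apply to the point x, -y, -z); pixel columns grow to the right and rows downward; lengths in mm; the calibration is good to about 2 mm. The wrist camera is an equidistant fisheye: a pixel r from the principal point sees the ray r / f radians off the axis. A picture is of the moment at which its call begins: read the wrist's pose just before it. calibration takes no time and is no camera call; for the wrist camera it gives the pose at the moment of the call.
- robot.hand_in(): hands the job in, once; it reports no verdict.
Trained networks look in the newest picture that a camera, given by its name, has taken for a name from the list of things; names that differ only in an ending like _2 or _b are one class to them, and where a whole thing is asked for, a point or a joint stands for the part that bears it (a point fixed in the world has none). Each returns a list of dicts, best first, with "conf" (0 to 1); they miss things now and then, are a little off and sometimes report something else, mostly with a low value. They report only what shows in the picture. A call takes as long as a camera call. They do not tell look-alikes from the thing itself.
- outline_of(thing, camera): "pixels" (480x640 bool, what is visible of it) and "bbox" ([left, top, right, bottom] in pixels, round what is visible of it).
- landmark_of(thing, camera): "xy" ([column, row] in pixels: a listed point, or the origin of a listed thing).
The state is a dict: "time": time; "joint_pos": joint angles; "joint_velocities": joint speeds; "joint_torque": joint torques, N m; "position": TCP position; "ee_rot": TCP orientation; "force": force on the tool from outside, world axes, zero at the start; "wrist_torque": the same for the moment, N m; "finger_gap": finger opening in mm.
Only numpy, scipy, OpenCV 4.12 (cv2) and the standard library are available. Lean on these libraries where they do the work, as an engineer would, in place of code of your own. Each camera call takes 0.05 s, during which the arm holds its last target. There are 200 camera calls.

## Working session

There is one attempt and no reset: what is moved stays moved. The work goes in short steps, Python scripts to look and compute and a shell command to move; the robot and the scene stay as the last step left them, time stands still between calls to the robot, and variables do not carry over. Pictures are saved under pics/ and viewed, about 12 in all and at most 16, crops included, and the job is handed in when it is done.

```bash
mkdir -p pics; cat > h.py <<'E'
import numpy as np, cv2
from bench import get_obs, capture, calibration, robot, outline_of, landmark_of
from scipy.spatial.transform import Rotation as R
def rot(o):
    o=np.array(o,float)
    return o if o.shape==(3,3) else (R.from_rotvec(o).as_matrix() if o.size==3 else R.from_quat(o).as_matrix())
def ray(cam,uv,cal=None):
    c=cal or calibration(cam); K=np.array(c["camera_matrix"]); 
    x=(uv[0]-K[0,2])/K[0,0]; y=(uv[1]-K[1,2])/K[1,1]
    if cam=="wrist":
        r=np.hypot(x,y); s=np.sin(r)/r if r>1e-9 else 1; d=np.array([x*s,-y*s,-np.cos(r)])
    else:
        d=np.array([x,-y,-1.])
    return np.array(c["eye"],float), rot(c["orientation"])@(d/np.linalg.norm(d))
def atz(cam,uv,z,cal=None):
    e,d=ray(cam,uv,cal); return e+d*(z-e[2])/d[2]
def proj(cam,p,cal=None):
    c=cal or calibration(cam); K=np.array(c["camera_matrix"]); q=rot(c["orientation"]).T@(np.array(p,float)-np.array(c["eye"]))
    v=np.array([q[0],-q[1],-q[2]])
    if cam=="wrist":
        rr=np.hypot(v[0],v[1]); th=np.arctan2(rr,v[2]); n=v[:2]/max(rr,1e-9)*th
    else: n=v[:2]/v[2]
    return K[:2,:2]@n+K[:2,2]
def tri(a,b):
    (e1,d1),(e2,d2)=a,b
    A=np.stack([d1,-d2],1); s=np.linalg.lstsq(A,e2-e1,rcond=None)[0]
    p,q=e1+s[0]*d1,e2+s[1]*d2; return (p+q)/2,np.linalg.norm(p-q)
def save(name,im): cv2.imwrite(f"pics/{name}.png",im[:,:,::-1])
E
python3 - <<'E'
from h import *
for c in("scene","side","wrist"):
    im=capture(c); save("a_"+c,im); print(c,calibration(c))
print(get_obs())
names=["insert_a","eye_a","rod","rod_hook","stand","stand_slot","tank","heater","mat","pocket0","tape_roll","stopper_box","vial_0","titration_stand"]
for n in names:
  for c in("scene","side"):
    print(n,c,[(np.round(d["xy"]).tolist(),round(d["conf"],2)) for d in landmark_of(n,c)][:5])
E
```

```text
scene {'camera_matrix': array([[492.36619192,   0.        , 318.27300078],
       [  0.        , 492.36619192, 237.71219332],
       [  0.        ,   0.        ,   1.        ]]), 'eye': array([ 430.31757616,  620.09301974, 1063.21889203]), 'orientation': array([ 0.05107655, -0.75822674, -2.90458626])}
side {'camera_matrix': array([[508.03553188,   0.        , 327.69143481],
       [  0.        , 508.03553188, 237.78042632],
       [  0.        ,   0.        ,   1.        ]]), 'eye': array([  -7.46002958, -285.74397453, 1130.134344  ]), 'orientation': array([ 0.47097198, -0.27012179, -1.0085376 ])}
wrist {'camera_matrix': array([[371.64829954,   0.        , 326.22691338],
       [  0.        , 371.64829954, 240.82012004],
       [  0.        ,   0.        ,   1.        ]]), 'eye': array([ 332.12875848, -505.50822561,  372.51784182]), 'orientation': array([-0.27118256,  0.17085397, -1.10658739])}
{'time': 0.15, 'joint_pos': array([-1.20143522e+00,  1.31007242e-01,  1.48906736e+00,  4.88122681e-06,
        1.52302636e+00, -8.54019474e-02]), 'joint_velocities': array([-2.13181486e-03, -2
[... 1217 characters left out ...]
2.0], 0.65), ([279.0, 198.0], 0.6)]
heater side [([384.0, 232.0], 0.55), ([296.0, 186.0], 0.23)]
mat scene [([337.0, 283.0], 0.71)]
mat side [([294.0, 173.0], 0.16)]
pocket0 scene [([304.0, 187.0], 0.72), ([276.0, 183.0], 0.57), ([246.0, 181.0], 0.56)]
pocket0 side [([388.0, 223.0], 0.73), ([400.0, 204.0], 0.69), ([373.0, 244.0], 0.58)]
tape_roll scene [([301.0, 397.0], 0.97)]
tape_roll side []
stopper_box scene [([215.0, 260.0], 0.88), ([371.0, 165.0], 0.38)]
stopper_box side [([340.0, 168.0], 0.69), ([294.0, 173.0], 0.25)]
vial_0 scene [([229.0, 240.0], 0.67), ([202.0, 296.0], 0.63)]
vial_0 side [([358.0, 183.0], 0.52)]
titration_stand scene [([305.0, 189.0], 0.55)]
titration_stand side []
```

View pics/a_scene.png

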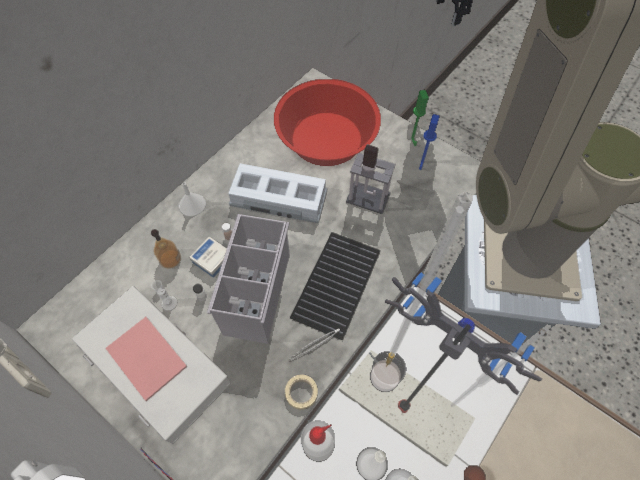

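View pics/a_side.png

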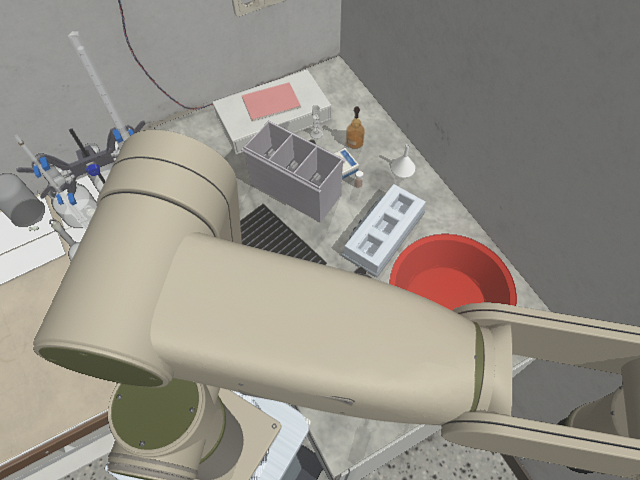

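The scene view shows the tank at (250,280) with an insert in at least two of its bays, the mat at (337,285), the heater at (278,192) and a black-handled rod in the stand at (370,160). Rod candidates are black (370,160), green (420,105) and blue (431,135). I choose black. In the side view the arm covers the stand.

```bash
python3 - <<'E'
from h import *
cs=calibration("scene"); cd=calibration("side")
im=cv2.imread("pics/a_scene.png")
def show(n,uv,z): print(n,uv,np.round(atz("scene",uv,z,cs),1)[:2])
for uv in [(371,166)]: show("slot",uv,130)
for uv in [(304,187),(276,183),(246,181)]: show("pocket",uv,52)
for uv in [(388,223),(400,204),(373,244)]: print("pk side",np.round(atz("side",uv,52,cd),1)[:2])
# blob corners
for n,z in(("mat",4),("heater",52),("tank",155)):
    d=outline_of(n,"scene")
    for k in d[:1]:
        m=k["pixels"].astype(np.uint8); c=max(cv2.findContours(m,0,2)[0],key=cv2.contourArea)
        h=cv2.convexHull(c); a=cv2.approxPolyDP(h,5,True)[:,0]
        print(n,k["conf"],[(p.tolist(),np.round(atz("scene",p,z,cs)[:2]).tolist()) for p in a])
for uv in [(255,277),(249,312)]: show("eye",uv,65)
for uv in [(250,323),(256,290),(268,264)]: show("ins",uv,16)
for uv in [(322,183),(292,173),(271,165)]: print("eye side",np.round(atz("side",uv,65,cd),1)[:2])
for n,uv,z in[("tape",(301,397),0),("box",(215,260),0),("vial",(229,240),0),("vial",(202,296),0)]: show(n,uv,z)
b=cv2.resize(im[140:350,190:400],(800,800),interpolation=cv2.INTER_CUBIC)[:, :]
t=cv2.resize(im[205:345,205:295],(386,600),interpolation=cv2.INTER_CUBIC); s=cv2.resize(im[135:225,335:405],(414,532),interpolation=cv2.INTER_CUBIC)
c=np.zeros((600,800,3),np.uint8); c[:,:386]=t; c[:532,386:]=s; cv2.imwrite("pics/b.png",c)
E
```

```text
slot (371, 166) [ 407.2 -108. ]
pocket (304, 187) [564.9 -79.3]
pocket (276, 183) [636.4 -81.2]
pocket (246, 181) [712.1 -76.4]
pk side [636.8 -79.1]
pk side [702.8 -79.2]
pk side [565.  -75.4]
mat 0.66 [([331, 233], [483.0, 15.0]), ([379, 250], [362.0, 45.0]), ([342, 338], [424.0, 277.0]), ([290, 316], [547.0, 243.0])]
heater 0.67 [([239, 165], [741.0, -123.0]), ([325, 179], [516.0, -111.0]), ([318, 221], [516.0, 14.0]), ([230, 205], [735.0, -0.0])]
tank 0.74 [([238, 214], [682.0, 83.0]), ([287, 225], [572.0, 95.0]), ([289, 257], [554.0, 170.0]), ([268, 343], [562.0, 355.0]), ([223, 335], [650.0, 352.0]), ([208, 311], [690.0, 310.0])]
eye (255, 277) [632.8 185.8]
eye (249, 312) [628.7 268.3]
ins (250, 323) [630.8 276. ]
ins (256, 290) [633.8 196.3]
ins (268, 264) [619.2 127. ]
eye side [649.1 119.9]
eye side [636.3 203.5]
eye side [630.  265.1]
tape (301, 397) [494.1 414.2]
box (215, 260) [750.7 127.3]
vial (229, 240) [730.   68.5]
vial (202, 296) [757.7 222.6]
```

View pics/b.png

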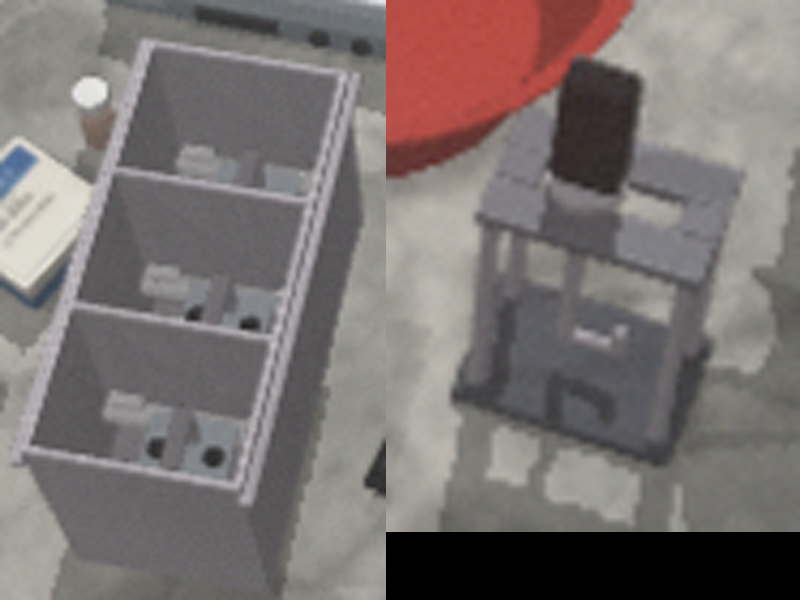

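The crop shows three inserts in the tank, arches along tank y. The black-handled rod hangs with its hook pointing to the right of the picture (about world -x). I'll raise the arm, turn it and go over the work for a wrist view.

```bash
python3 -m handwheel '0 0 -0.04 0 0 6.5 1;0 0 -0.04 0 0 6.5 1;0 0 -0.04 0 0 6.5 1;0 0 -0.04 0 0 6.6 1;0 0 -0.04 0 0 0 1;0.011 -0.032 0 0 0 0 1;0.011 -0.032 0 0 0 0 1;0.011 -0.032 0 0 0 0 1;0.011 -0.032 0 0 0 0 1;0.011 -0.032 0 0 0 0 1;0.011 -0.032 0 0 0 0 1;0.011 -0.032 0 0 0 0 1;0.011 -0.032 0 0 0 0 1;0.011 -0.032 0 0 0 0 1;0.011 -0.032 0 0 0 0 1;0.011 -0.032 0 0 0 0 1;0.011 -0.032 0 0 0 0 1;0.011 -0.032 0 0 0 0 1;0.011 -0.032 0 0 0 0 1;0.011 -0.032 0 0 0 0 1'
python3 -m handwheel '0.011 -0.032 0 0 0 0 1;0.011 -0.032 0 0 0 0 1;0.011 -0.032 0 0 0 0 1;0 0 0 0 0 0 1;0 0 0 0 0 0 1;0 0 0 0 0 0 1'
python3 - <<'E'
from h import *
cal=calibration("wrist"); im=capture("wrist"); save("w1",im); print(cal)
for n,z in [("eye_a",65),("insert_a",16),("rod",130),("rod_hook",30),("stand_slot",130),("pocket0",52),("mat",0),("tank",0),("heater",0),("stand",0)]:
    print(n,[(np.round(d["xy"]).tolist(),round(d["conf"],2),np.round(atz("wrist",d["xy"],z,cal)[:2],1).tolist()) for d in landmark_of(n,"wrist")][:5])
E
```

```text
time: 3.37
position: [429.1, -57.4, 431.6]
ee_rot: [3.141, -0.001, 0.001]
force: [0.6, -0.7, -0.1]
finger_gap: 85.4
time: 3.87
position: [461.9, 36.8, 431.3]
ee_rot: [3.141, 0.0, -0.0]
force: [-0.5, 0.3, -0.1]
finger_gap: 85.5
{'camera_matrix': array([[371.64829954,   0.        , 326.22691338],
       [  0.        , 371.64829954, 240.82012004],
       [  0.        ,   0.        ,   1.        ]]), 'eye': array([538.34967267,  36.48174075, 573.32959985]), 'orientation': array([-0.23938221,  0.2385639 , -1.55730175])}
eye_a [([212.0, 69.0], 0.93, [627.0, 192.9]), ([264.0, 59.0], 0.89, [635.4, 120.7]), ([165.0, 67.0], 0.67, [638.1, 265.0])]
insert_a [([220.0, 71.0], 0.63, [631.1, 196.4]), ([267.0, 67.0], 0.59, [632.0, 123.4]), ([417.0, 207.0], 0.21, [418.0, -106.2])]
rod [([441.0, 229.0], 0.92, [414.8, -110.9]), ([504.0, 317.0], 0.86, [280.4, -227.1]), ([552.0, 295.0], 0.75, [312.9, -307.5])]
rod_hook [([519.0, 274.0], 0.79, [306.9, -300.9]), ([475.0, 286.0], 0.74, [287.8, -216.9]), ([418.0, 221.0], 0.58, [399.5, -105.1])]
stand_slot [([443.0, 227.0], 0.94, [418.1, -113.2])]
pocket0 [([402.0, 112.0], 0.79, [562.8, -69.1]), ([410.0, 16.0], 0.79, [705.7, -80.8]), ([408.0, 63.0], 0.65, [634.3, -76.9]), ([268.0, 66.0], 0.35, [627.0, 116.3])]
mat [([269.0, 66.0], 0.7, [636.1, 123.3]), ([256.0, 182.0], 0.67, [455.8, 146.1])]
tank [([225.0, 70.0], 0.92, [634.8, 192.2])]
heater [([400.0, 68.0], 0.77, [635.5, -75.7]), ([165.0, 70.0], 0.49, [644.6, 295.5])]
stand [([415.0, 204.0], 0.85, [419.6, -106.5])]
```

View pics/w1.png

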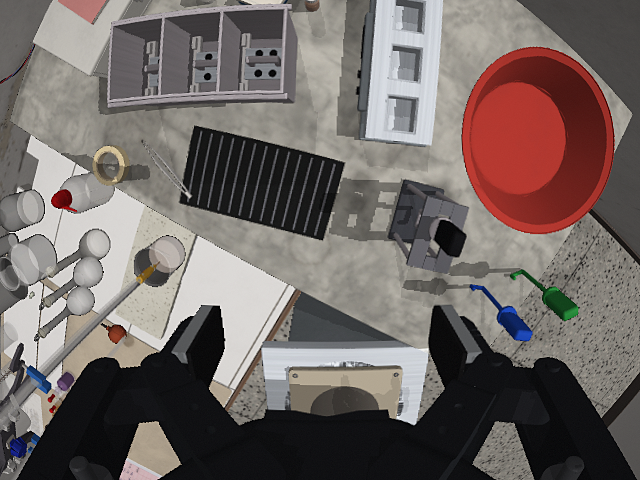

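Wrist view: image up is +x. Tank is at top left with inserts around (165,67), (212,69) and (264,59). The mat is at (262,182), the heater at (400,65), and the black rod in its stand at (449,237). The blue one (515,322) and green one (560,303) are lying down. Next, a closer look at the stand.

```bash
python3 -m handwheel '-0.023 0.029 0.014 0 0 0 1;-0.023 0.029 0.014 0 0 0 1;-0.023 0.029 0.014 0 0 0 1;-0.023 0.029 0.014 0 0 0 1;-0.023 0.029 0.014 0 0 0 1;0 0 0 0 0 0 1;0 0 0 0 0 0 1;0 0 0 0 0 0 1'
python3 - <<'E'
from h import *
cal=calibration("wrist"); im=capture("wrist"); print(get_obs()["position"],cal["eye"])
for n,z in [("rod",130),("stand_slot",130),("rod_hook",30),("stand",0)]:
    print(n,[(np.round(d["xy"]).tolist(),round(d["conf"],2),np.round(atz("wrist",d["xy"],z,cal)[:2],1).tolist()) for d in landmark_of(n,"wrist")][:3])
u,v=proj("wrist",[415,-110,130],cal).astype(int); print(u,v)
y0=max(v-80,0);x0=u-100
c=im[y0:y0+150,x0:x0+200]; save("w2",cv2.resize(c,(800,600),interpolation=cv2.INTER_CUBIC)); print(x0,y0)
np.save("w2cal.npy",cal,allow_pickle=True)
E
```

```text
time: 5.08
position: [347.1, -108.1, 361.7]
ee_rot: [-3.142, 0.003, -0.002]
force: [0.8, -0.5, -0.3]
finger_gap: 85.2
[ 347.4746065  -107.68170968  362.01301421] [ 423.33979602 -108.64258424  503.8646645 ]
rod [([502.0, 241.0], 0.77, [305.8, -308.6]), ([438.0, 263.0], 0.73, [280.0, -232.1]), ([333.0, 137.0], 0.65, [414.3, -115.0])]
stand_slot [([327.0, 136.0], 0.66, [415.8, -109.3]), ([329.0, 138.0], 0.4, [413.7, -111.6])]
rod_hook [([466.0, 222.0], 0.96, [302.6, -300.8]), ([322.0, 144.0], 0.75, [402.8, -103.4]), ([412.0, 236.0], 0.74, [282.0, -225.3])]
stand [([330.0, 135.0], 0.91, [413.4, -113.3])]
327 136
227 56
```

View pics/w2.png

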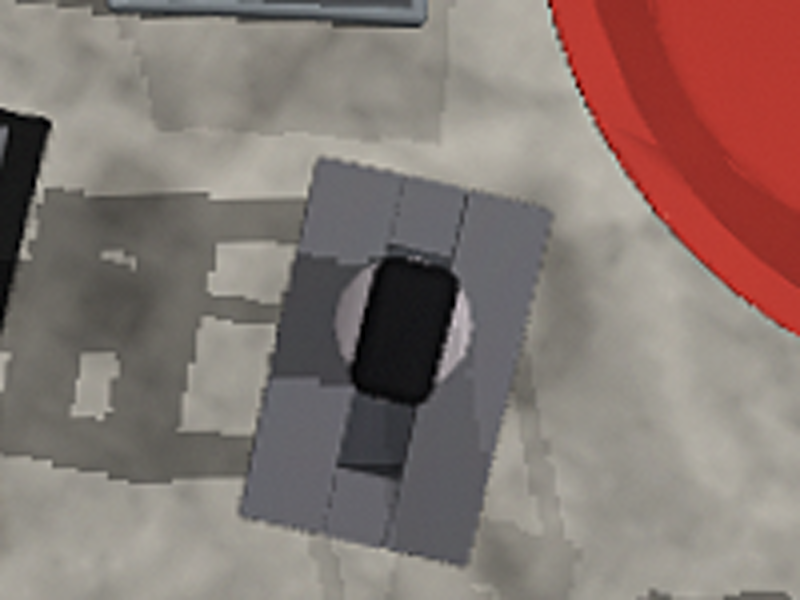

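The crop shows the plate corners at (318,157), (553,212), (240,515) and (468,565). The black rod's handle is at (408,330), with the free slot below it, so the hook points that way, roughly -x.

```bash
python3 - <<'E'
from h import *
cal=np.load("w2cal.npy",allow_pickle=True).item()
P=[atz("wrist",(227+x/4,56+y/4),130,cal)[:2] for x,y in((318,157),(553,212),(468,565),(240,515))]
print(np.round(P,1)); a,b,c,d=P
print(np.linalg.norm(a-b),np.linalg.norm(b-c))
x=((d-a)+(c-b)); x/=np.linalg.norm(x); C=sum(P)/4; print("yaw",np.degrees(np.arctan2(x[1],x[0])),C,"slot",C-10*x)
for z in (196,): 
  print("handle top",atz("wrist",(227+408/4,56+330/4),z,cal))
print("collar",atz("wrist",(227+403/4,56+328/4),136,cal))
E
```

```text
[[ 456.6  -89.3]
 [ 443.  -147.3]
 [ 353.  -126.7]
 [ 366.2  -68.7]]
59.62020075694059 92.3463599204269
yaw 167.12195993563225 [ 404.69838998 -107.9964101 ] slot [ 414.44685686 -110.2251751 ]
handle top [ 414.72286826 -110.91863154  196.        ]
collar [ 413.53965566 -110.14062443  136.        ]
```

```bash
python3 -m handwheel '0.0335 0.0013 0 0 0 0 1;0.0335 0.0014 0 0 0 0 1;0 0 0.03 0 0 6.45 1;0 0 0.03 0 0 6.45 1;0 0 0.03 0 0 0 1;0 0 0.03 0 0 0 1;0 0 0 0 0 0 1;0 0 0 0 0 0 1;0 0 0.02 0 0 0 1;0 0 0.02 0 0 0 1;0 0 0 0 0 0 1;0 0 0 0 0 0 1;0 0 0 0 0 0 1'
python3 - <<'E'
from h import *
o=get_obs(); print(np.round(o["position"],1))
cal=calibration("wrist"); im=capture("wrist")
print("tcp",proj("wrist",[o["position"][0],o["position"][1],196],cal), [(np.round(d["xy"]).tolist(),round(d["conf"],2),np.round(atz("wrist",d["xy"],130,cal)[:2],1).tolist()) for d in landmark_of("rod","wrist")][:2])
save("w3",im)
E
```

```text
time: 6.42
position: [415.2, -111.2, 204.0]
ee_rot: [3.121, -0.353, 0.005]
force: [-0.1, -0.9, -0.4]
finger_gap: 85.5
[ 415.2 -111.2  204. ]
tcp [325.27472115 302.96165817] [([326.0, 256.0], 0.76, [414.4, -111.3]), ([585.0, 314.0], 0.76, [316.9, -303.0])]
```

View pics/w3.png

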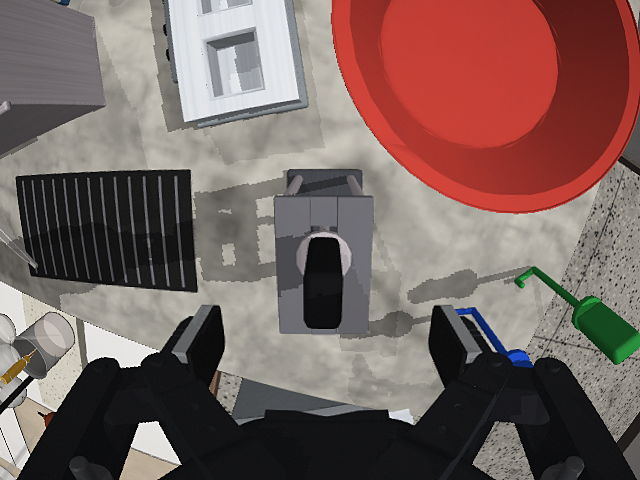

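The handle (323,285) is centred between the fingers and the plate is square to the view. Descend and grip.

```bash
python3 -m handwheel '0 0 0.02 0 0 0 1;0 0 0.02 0 0 0 1;0 0 0.016 0 0 0 1;0 0 0 0 0 0 1;0 0 0 0 0 0 0;0 0 0 0 0 0 0;0 0 0 0 0 0 0;0 0 0 0 0 0 0;0 0 0 0 0 0 0;0 0 0 0 0 0 0;0 0 0 0 0 0 0;0 0 0 0 0 0 0;0 0 0 0 0 0 0' 80
python3 -m handwheel '0 0 -0.02 0 0 0 0;0 0 -0.03 0 0 0 0;0 0 -0.035 0 0 0 0;0 0 -0.035 0 0 0 0;0 0 -0.035 0 0 0 0;0 0 -0.035 0 0 0 0;0 0 0 0 0 0 0;0 0 0 0 0 0 0'
python3 - <<'E'
from h import *
cal=calibration("wrist"); im=capture("wrist"); o=get_obs(); print(np.round(o["position"],1),o["finger_gap"],R.from_rotvec(o["ee_rot"]).as_matrix().round(3))
for n in("rod","rod_hook"): print([(np.round(d["xy"]).tolist(),round(d["conf"],2)) for d in landmark_of(n,"wrist")])
X=R.from_rotvec(o["ee_rot"]).as_matrix()
for dz in(-18,):
  q=o["position"]+np.array([0,0,dz]); print("exp rod px",proj("wrist",q,cal)); print("exp hook",proj("wrist",q+np.array([0,0,-100])-12*X[:,0],cal))
save("w4",im)
E
```

```text
time: 7.6
position: [414.5, -111.0, 146.2]
ee_rot: [3.121, -0.354, 0.002]
force: [-1.1, 1.7, 5.8]
finger_gap: 17.0
time: 8.27
position: [414.9, -111.2, 337.6]
ee_rot: [3.12, -0.354, 0.007]
force: [0.1, -0.6, -2.3]
finger_gap: 17.1
[ 414.1 -110.9  335.3] 17.328705884562563 [[ 0.975 -0.224  0.001]
 [-0.224 -0.975 -0.   ]
 [ 0.001  0.    -1.   ]]
[([522.0, 263.0], 0.93), ([460.0, 300.0], 0.8), ([328.0, 296.0], 0.7)]
[([480.0, 237.0], 0.7), ([431.0, 267.0], 0.61), ([325.0, 253.0], 0.56)]
exp rod px [325.06307309 293.20303745]
exp hook [325.36781172 250.42642407]
```

Rod in hand (gap 17, networks see rod and hook where expected). Now over the tank for a look down into it.

```bash
python3 -m handwheel '0 0 -0.03 0 0 -6.45 0;0 0 -0.03 0 0 -6.45 0;0 0 -0.025 0 0 0 0;0.0146 -0.0304 0 0 0 0 0;0.0146 -0.0304 0 0 0 0 0;0.0146 -0.0304 0 0 0 0 0;0.0146 -0.0304 0 0 0 0 0;0.0146 -0.0304 0 0 0 0 0;0.0146 -0.0304 0 0 0 0 0;0.0146 -0.0304 0 0 0 0 0;0.0146 -0.0304 0 0 0 0 0;0.0146 -0.0304 0 0 0 0 0;0.0146 -0.0304 0 0 0 0 0;0 0 0 0 0 0 0;0 0 0 0 0 0 0;0 0 0 0 0 0 0;0 0 0 0 0 0 0'
cat > look.py <<'E'
import sys
from h import *
cal=calibration("wrist"); im=capture("wrist"); o=get_obs(); n=sys.argv[1]; np.save(n+"cal.npy",cal,allow_pickle=True); np.save(n+"im.npy",im)
print(np.round(o["position"],1),R.from_rotvec(o["ee_rot"]).as_matrix()[:,0].round(3))
for a in sys.argv[2:]:
    t,z=a.split("=")
    print(t,[(np.round(d["xy"]).tolist(),round(d["conf"],2),np.round(atz("wrist",d["xy"],float(z),cal)[:2],1).tolist()) for d in landmark_of(t,"wrist")][:4])
save(n,im)
E
python3 look.py w5 eye_a=65 insert_a=16 tank=0 mat=0 rod_hook=300
```

```text
time: 9.83
position: [559.8, 192.2, 419.7]
ee_rot: [3.141, -0.002, -0.002]
force: [-0.6, -0.0, -1.7]
finger_gap: 17.1
[559.8 192.  420.2] [ 1.    -0.002 -0.   ]
eye_a [([379.0, 131.0], 0.81, [632.8, 121.6]), ([322.0, 133.0], 0.57, [628.9, 196.5]), ([500.0, 187.0], 0.42, [561.1, -61.1])]
insert_a [([271.0, 127.0], 0.97, [637.6, 271.9]), ([374.0, 130.0], 0.76, [633.6, 122.5]), ([322.0, 131.0], 0.71, [631.1, 197.4]), ([353.0, 240.0], 0.32, [464.9, 150.7])]
tank []
mat [([357.0, 242.0], 0.86, [458.1, 142.6])]
rod_hook [([537.0, 331.0], 0.94, [466.0, -4.2]), ([571.0, 315.0], 0.86, [479.0, -41.7]), ([324.0, 251.0], 0.84, [545.7, 193.4])]
```

View pics/w5.png

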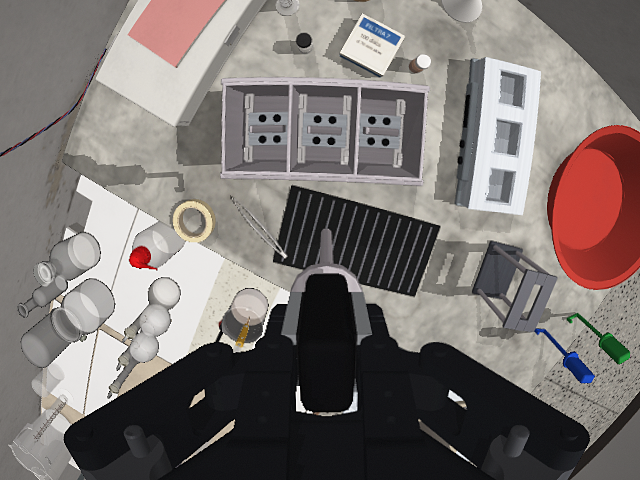

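The tank rim corners are near (222,80), (427,87), (423,185), (221,178). The three inserts' arches are seen from above at (267,128), (324,131) and (380,130). I'll enlarge it for exact pixels.

```bash
python3 - <<'E'
from h import *
cal=np.load("w5cal.npy",allow_pickle=True).item(); im=np.load("w5im.npy")
P=[atz("wrist",p,155,cal)[:2] for p in((222,79),(427,86),(423,185),(220,178))]
a,b,c,d=P; print(np.round(P,1),[np.linalg.norm(p-q).round(1) for p,q in((a,b),(b,c),(c,d),(d,a))]); print("ctr",sum(P)/4); y=(a-b)+(d-c); print("tank y az",np.degrees(np.arctan2(y[1],y[0])))
c=cv2.resize(im[75:190,215:435],(800,418),interpolation=cv2.INTER_CUBIC)
save("w5c",c)
E
```

```text
[[694.3 305.7]
 [685.8  81. ]
 [574.   82.4]
 [582.7 311.5]] [np.float64(224.8), np.float64(111.8), np.float64(229.2), np.float64(111.8)]
ctr [634.20346476 195.13944871]
tank y az 87.82470909316328
```

View pics/w5c.png

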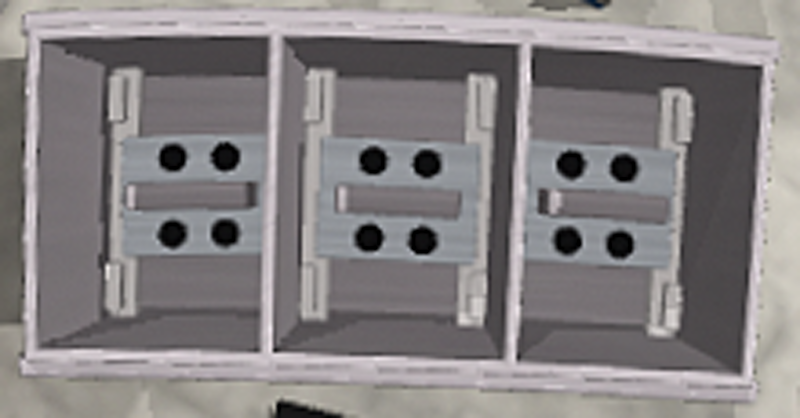

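```bash
python3 - <<'E'
from h import *
cal=np.load("w5cal.npy",allow_pickle=True).item()
for l,r in(((127,195),(256,197)),((336,201),(462,204)),((541,203),(668,205))):
    p=[atz("wrist",(215+x/3.636,75+y/3.636),86,cal)[:2] for x,y in(l,r)]
    print(np.round(p,1),"len",np.linalg.norm(p[0]-p[1]).round(1),"mid",np.round(sum(p)/2,1))
t=np.radians(-2.2); ex=np.array([np.cos(t),np.sin(t)]); ey=np.array([-ex[1],ex[0]])
for k in(74,0,-74): print(np.array([634.2,195.1])+k*ey)
# mat
P=[atz("wrist",p,4,cal)[:2] for p in((293,186),(438,226),(415,295),(274,258))]; print(np.round(P,1),sum(P)/4)
E
```

```text
[[636.8 288.9]
 [634.6 243.1]] len 45.9 mid [635.7 266. ]
[[632.7 215.2]
 [631.6 171.5]] len 43.8 mid [632.1 193.3]
[[632.3 143.9]
 [632.8  98.9]] len 45.0 mid [632.5 121.4]
[637.04069787 269.04545581]
[634.2 195.1]
[631.35930213 121.15454419]
[[547.9 241.9]
 [485.2  12.4]
 [364.   41.2]
 [431.7 275.7]] [457.16692275 142.79904304]
```

```bash
python3 -m handwheel '0 0 0 0 0 2.2 0;0.0275 -0.0194 0 0 0 0 0;0.0275 -0.0194 0 0 0 0 0;0.0275 -0.0194 0 0 0 0 0;0.0275 -0.0193 0 0 0 0 0;0 0 0 0 0 0 0;0 0 0.035 0 0 0 0;0 0 0.035 0 0 0 0;0 0 0.035 0 0 0 0;0 0 0.035 0 0 0 0;0 0 0 0 0 0 0;0 0 0 0 0 0 0;0 0 0 0 0 0 0'
python3 - <<'E'
from h import *
cs=calibration("scene"); im=capture("scene"); o=get_obs(); print(o["position"])
print(landmark_of("rod","scene")[:1] and [(d["xy"],d["conf"]) for d in landmark_of("rod","scene")][:3])
p=o["position"]; print(proj("scene",p-[0,0,16],cs)); c=im[150:370,160:400]
save("s6",cv2.resize(c,(654,600),interpolation=cv2.INTER_CUBIC))
E
```

```text
time: 11.22
position: [673.9, 266.3, 283.4]
ee_rot: [-3.14, 0.062, -0.005]
force: [0.1, -0.4, 0.0]
finger_gap: 17.6
[674.5608904  266.53327294 284.95463328]
[([213.2, 268.1], 0.76)]
[210.32999228 266.8659249 ]
```

View pics/s6.png

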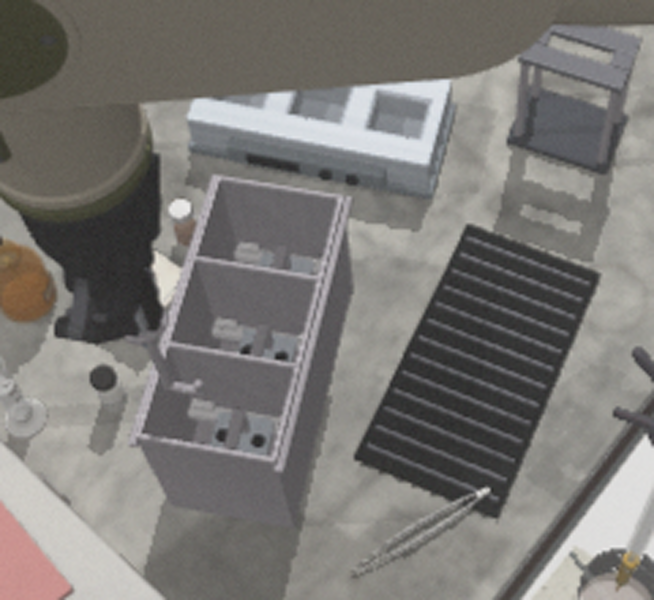

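The hook (at crop (185,382)) hangs over the left bay beside the +x wall, pointing at the robot. Down, thread, and lift a little.

```bash
python3 -m handwheel '0 0 0.03 0 0 0 0;0 0 0.03 0 0 0 0;0 0 0.025 0 0 0 0;0 0 0.01 0 0 0 0;0 0 0.007 0 0 0 0;0 0 0 0 0 0 0;0 0 0 0 0 0 0;0 0 0 0 0 0 0'
python3 -m handwheel '-0.009 0 0 0 0 0 0;-0.009 0 0 0 0 0 0;-0.0085 0 0 0 0 0 0;0 0 0 0 0 0 0;0 0 0 0 0 0 0;0 0 -0.01 0 0 0 0;0 0 -0.01 0 0 0 0;0 0 -0.01 0 0 0 0;0 0 -0.01 0 0 0 0;0 0 0 0 0 0 0;0 0 0 0 0 0 0'
```

```text
time: 12.03
position: [674.5, 266.7, 181.4]
ee_rot: [-3.14, 0.061, -0.006]
force: [0.0, -0.3, -1.1]
finger_gap: 17.3
time: 12.95
position: [647.4, 267.5, 219.8]
ee_rot: [-3.14, 0.062, -0.004]
force: [0.1, -0.3, -3.7]
finger_gap: 16.9
```

```bash
python3 -m handwheel '0 0 -0.02 0 0 0 0;0 0 -0.025 0 0 0 0;0 0 -0.025 0 0 0 0;0 0 -0.025 0 0 0 0;0 0 -0.025 0 0 0 0;0 0 -0.025 0 0 0 0;0 0 0 0 0 0 0;0 0 0 0 0 0 0;0 0 0 0 0 0 0;0 0 0 0 0 0 0'
cat > chk.py <<'E'
from h import *
o=get_obs(); print(np.round(o["position"],1),np.round(o["force"],1)); T=R.from_rotvec(o["ee_rot"]).as_matrix()
s=o["position"]+[0,0,-16.2]-12*T[:,0]; ic=s+[0,0,-162]
for c in("scene","side","wrist"):
    cal=calibration(c); im=capture(c); save("chk_"+c,im)
    print(c,"exp origin",proj(c,ic,cal).round(),[(np.round(d["xy"]).tolist(),round(d["conf"],2)) for d in landmark_of("insert_a",c)][:4],"eye",proj(c,ic+[0,0,49],cal).round(),[(np.round(d["xy"]).tolist(),round(d["conf"],2)) for d in landmark_of("eye_a",c)][:4])
E
python3 chk.py
```

```text
time: 13.78
position: [645.9, 267.0, 359.6]
ee_rot: [3.139, -0.061, -0.007]
force: [0.0, 0.7, -5.2]
finger_gap: 17.3
[645.9 267.  359.6] [ 0.   0.7 -5.2]
scene exp origin [239. 290.] [([239.0, 291.0], 0.86), ([369.0, 166.0], 0.67), ([266.0, 261.0], 0.65), ([256.0, 293.0], 0.56)] eye [236. 279.] [([238.0, 282.0], 0.76), ([255.0, 280.0], 0.67), ([264.0, 251.0], 0.66)]
side exp origin [267. 134.] [([268.0, 134.0], 0.77)] eye [264. 120.] [([264.0, 119.0], 0.88), ([262.0, 78.0], 0.67), ([291.0, 173.0], 0.51), ([320.0, 186.0], 0.49)]
wrist exp origin [326. 227.] [([432.0, 194.0], 0.75), ([378.0, 191.0], 0.7), ([377.0, 194.0], 0.62), ([325.0, 224.0], 0.57)] eye [326. 244.] [([386.0, 204.0], 0.95), ([442.0, 198.0], 0.83), ([325.0, 244.0], 0.69)]
```

Hooked: all three cameras agree with the predicted position. Carry it to the mat's +y end.

```bash
python3 -m handwheel '-0.005 0.002 0 0 0 0 0;-0.01 0.004 0 0 0 0 0;-0.0155 0.006 0 0 0 0 0;-0.0155 0.006 0 0 0 0 0;-0.0155 0.006 0 0 0 0 0;-0.0155 0.006 0 0 0 0 0;-0.0155 0.006 0 0 0 0 0;-0.0155 0.006 0 0 0 0 0;-0.0155 0.006 0 0 0 0 0;-0.0155 0.006 0 0 0 0 0;-0.01 0.0035 0 0 0 0 0;-0.0055 0.0015 0 0 0 0 0;0 0 0.02 0 0 0 0;0 0 0.03 0 0 0 0;0 0 0.03 0 0 0 0;0 0 0.03 0 0 0 0;0 0 0.03 0 0 0 0;0 0 0.02 0 0 0 0;0 0 0 0 0 0 0;0 0 0 0 0 0 0'
python3 -m handwheel '0 0 0 0 0 0 0;0 0 0 0 0 0 0;0 0 0 0 0 0 0;0 0 0.005 0 0 0 0;0 0 0.005 0 0 0 0;0 0 0.003 0 0 0 0;0 0 0 0 0 0 0;0 0 0 0 0 0 0'
```

```text
time: 15.9
position: [489.0, 214.1, 202.5]
ee_rot: [3.14, -0.061, -0.004]
force: [0.1, 0.3, -3.2]
finger_gap: 16.9
time: 16.57
position: [489.5, 214.2, 189.7]
ee_rot: [3.141, -0.061, -0.002]
force: [0.3, -0.4, -3.5]
finger_gap: 17.2
```

```bash
python3 -m handwheel '0 0 0.004 0 0 0 0;0 0 0.004 0 0 0 0;0 0 0.004 0 0 0 0;0 0 0.004 0 0 0 0;0 0 0.0035 0 0 0 0;0 0 0.003 0 0 0 0;0 0 0 0 0 0 0;0 0 0 0 0 0 0;0 0 0 0 0 0 0'; python3 chk.py
```

```text
time: 17.32
position: [490.0, 214.4, 168.0]
ee_rot: [-3.141, 0.061, -0.0]
force: [0.2, 0.1, -1.1]
finger_gap: 17.0
[490.  214.4 168. ] [ 0.2  0.1 -1.1]
scene exp origin [322. 311.] [([322.0, 311.0], 0.89), ([256.0, 290.0], 0.62), ([265.0, 260.0], 0.56)] eye [322. 303.] [([320.0, 302.0], 0.88), ([255.0, 281.0], 0.67), ([262.0, 254.0], 0.43)]
side exp origin [257. 231.] [([256.0, 228.0], 0.75), ([344.0, 163.0], 0.66)] eye [255. 221.] [([253.0, 215.0], 0.77), ([199.0, 192.0], 0.67), ([322.0, 186.0], 0.57), ([293.0, 173.0], 0.56)]
wrist exp origin [326. 228.] [([436.0, 48.0], 0.97), ([340.0, 45.0], 0.73), ([327.0, 227.0], 0.67)] eye [326. 245.] [([345.0, 34.0], 0.88), ([328.0, 247.0], 0.63), ([455.0, 32.0], 0.58), ([328.0, 296.0], 0.57)]
```

```bash
python3 -m handwheel '0.009 0 0 0 0 0 0;0.009 0 0 0 0 0 0;0.009 0 0 0 0 0 0;0 0 0 0 0 0 0;0 0 -0.03 0 0 0 0;0 0 -0.035 0 0 0 0;0 0 -0.035 0 0 0 0;0 0 -0.035 0 0 0 0;0.0307 0.003 0 0 0 0 0;0.0307 0.003 0 0 0 0 0;0.0307 0.003 0 0 0 0 0;0.0307 0.003 0 0 0 0 0;0.0307 0.003 0 0 0 0 0;0 0 0 0 0 0 0;0 0 0 0 0 0 0;0 0 0 0 0 0 0'; python3 look.py w7 eye_a=65 insert_a=16; python3 - <<'E'
from h import *
cal=calibration("wrist"); print([proj("wrist",p,cal).round() for p in([478,215,53],[632,194,65],[632,121,65],[478,215,4])])
E
```

```text
time: 19.1
position: [669.6, 192.2, 302.0]
ee_rot: [3.141, -0.062, -0.002]
force: [-1.5, 0.2, -1.2]
finger_gap: 17.3
[669.3 192.5 303. ] [ 0.999 -0.039 -0.   ]
eye_a [([322.0, 238.0], 0.75, [629.8, 197.6]), ([394.0, 232.0], 0.57, [634.0, 120.6])]
insert_a [([385.0, 220.0], 0.87, [633.9, 123.2]), ([324.0, 224.0], 0.73, [631.6, 195.3]), ([550.0, 165.0], 0.38, [702.8, -101.8]), ([300.0, 116.0], 0.37, [760.1, 217.9])]
[array([314., 351.]), array([326., 236.]), array([394., 233.]), array([315., 331.])]
```

Aligned to 0.4 mm. Same threading for insert 2.

```bash
python3 -m handwheel '0 0 0.03 0 0 0 0;0 0 0.03 0 0 0 0;0 0 0.03 0 0 0 0;0 0 0.016 0 0 0 0;0 0 0.01 0 0 0 0;0 0 0.007 0 0 0 0;0 0 0 0 0 0 0;0 0 0 0 0 0 0;0 0 0 0 0 0 0'
python3 -m handwheel '-0.009 0 0 0 0 0 0;-0.009 0 0 0 0 0 0;-0.0075 0 0 0 0 0 0;0 0 0 0 0 0 0;0 0 0 0 0 0 0;0 0 -0.01 0 0 0 0;0 0 -0.01 0 0 0 0;0 0 -0.01 0 0 0 0;0 0 -0.01 0 0 0 0;0 0 0 0 0 0 0;0 0 0 0 0 0 0'
```

```text
time: 20.0
position: [670.7, 192.6, 182.2]
ee_rot: [-3.14, 0.061, -0.005]
force: [0.8, 0.9, 0.3]
finger_gap: 17.1
time: 20.92
position: [645.1, 193.4, 221.3]
ee_rot: [-3.14, 0.062, -0.004]
force: [0.2, 0.1, -3.4]
finger_gap: 17.2
```

```bash
python3 -m handwheel '0 0 -0.02 0 0 0 0;0 0 -0.025 0 0 0 0;0 0 -0.025 0 0 0 0;0 0 -0.025 0 0 0 0;0 0 -0.025 0 0 0 0;0 0 -0.025 0 0 0 0;0 0 0 0 0 0 0;0 0 0 0 0 0 0;0 0 0 0 0 0 0;0 0 0 0 0 0 0'; python3 chk.py
```

```text
time: 21.75
position: [643.4, 193.1, 361.4]
ee_rot: [3.14, -0.061, -0.007]
force: [0.8, 0.2, -4.8]
finger_gap: 17.3
[643.4 193.1 361.4] [ 0.8  0.2 -4.8]
scene exp origin [248. 256.] [([247.0, 258.0], 0.83), ([320.0, 310.0], 0.58), ([265.0, 262.0], 0.51)] eye [245. 244.] [([322.0, 301.0], 0.88), ([243.0, 246.0], 0.77), ([306.0, 187.0], 0.63), ([261.0, 249.0], 0.46)]
side exp origin [291. 146.] [([291.0, 146.0], 0.81), ([256.0, 227.0], 0.81)] eye [290. 132.] [([254.0, 222.0], 0.79), ([286.0, 131.0], 0.72), ([358.0, 184.0], 0.7), ([320.0, 187.0], 0.58)]
wrist exp origin [326. 228.] [([328.0, 228.0], 0.77), ([381.0, 191.0], 0.55), ([326.0, 251.0], 0.51)] eye [326. 244.] [([387.0, 196.0], 0.66)]
```

```bash
python3 -m handwheel '-0.005 0.002 0 0 0 0 0;-0.01 0.004 0 0 0 0 0;-0.0165 0.0055 0 0 0 0 0;-0.0165 0.0055 0 0 0 0 0;-0.0165 0.0055 0 0 0 0 0;-0.0165 0.0055 0 0 0 0 0;-0.0165 0.0055 0 0 0 0 0;-0.0165 0.0055 0 0 0 0 0;-0.0165 0.0055 0 0 0 0 0;-0.0165 0.0055 0 0 0 0 0;-0.0165 0.0055 0 0 0 0 0;-0.0086 0.002 0 0 0 0 0;0 0 0.02 0 0 0 0;0 0 0.03 0 0 0 0;0 0 0.03 0 0 0 0;0 0 0.03 0 0 0 0;0 0 0.03 0 0 0 0;0 0 0.02 0 0 0 0;0 0 0 0 0 0 0;0 0 0 0 0 0 0'
python3 -m handwheel '0 0 0 0 0 0 0;0 0 0 0 0 0 0;0 0 0 0 0 0 0;0 0 0.005 0 0 0 0;0 0 0.005 0 0 0 0;0 0 0.003 0 0 0 0;0 0 0 0 0 0 0;0 0 0 0 0 0 0'
```

```text
time: 23.87
position: [469.2, 142.4, 204.2]
ee_rot: [3.141, -0.061, -0.004]
force: [-0.4, 0.9, -2.6]
finger_gap: 17.2
time: 24.53
position: [469.5, 142.5, 191.2]
ee_rot: [3.141, -0.061, -0.002]
force: [-0.5, -0.3, -4.4]
finger_gap: 17.0
```

Lower 24 mm to TCP z 167, then check.

```bash
python3 -m handwheel '0 0 0.004 0 0 0 0;0 0 0.004 0 0 0 0;0 0 0.004 0 0 0 0;0 0 0.004 0 0 0 0;0 0 0.004 0 0 0 0;0 0 0.004 0 0 0 0;0 0 0 0 0 0 0;0 0 0 0 0 0 0;0 0 0 0 0 0 0'; python3 chk.py
```

```text
time: 25.28
position: [470.1, 142.6, 168.0]
ee_rot: [-3.141, 0.062, -0.0]
force: [0.7, -0.3, -1.6]
finger_gap: 17.3
[470.1 142.6 168. ] [ 0.7 -0.3 -1.6]
scene exp origin [334. 284.] [([336.0, 282.0], 0.97), ([320.0, 310.0], 0.81), ([301.0, 399.0], 0.67), ([263.0, 262.0], 0.59)] eye [335. 275.] [([336.0, 273.0], 0.9), ([322.0, 300.0], 0.72), ([264.0, 252.0], 0.69), ([246.0, 182.0], 0.37)]
side exp origin [276. 249.] [([258.0, 225.0], 0.82), ([276.0, 249.0], 0.63)] eye [274. 239.] [([272.0, 236.0], 0.89), ([255.0, 216.0], 0.61), ([321.0, 187.0], 0.46)]
wrist exp origin [326. 228.] [([240.0, 209.0], 0.86), ([322.0, 234.0], 0.69), ([342.0, 21.0], 0.65)] eye [326. 245.] [([324.0, 254.0], 0.9), ([231.0, 229.0], 0.81), ([350.0, 0.0], 0.71)]
```

```bash
python3 -m handwheel '0.009 0 0 0 0 0 0;0.009 0 0 0 0 0 0;0.009 0 0 0 0 0 0;0 0 0 0 0 0 0;0 0 -0.03 0 0 0 0;0 0 -0.035 0 0 0 0;0 0 -0.035 0 0 0 0;0 0 -0.035 0 0 0 0;0.0289 0.0025 0 0 0 0 0;0.0289 0.0025 0 0 0 0 0;0.0289 0.0025 0 0 0 0 0;0.0289 0.0025 0 0 0 0 0;0.0289 0.0025 0 0 0 0 0;0.0289 0.0025 0 0 0 0 0;0 0 0 0 0 0 0;0 0 0 0 0 0 0;0 0 0 0 0 0 0'; python3 look.py w8 eye_a=65 insert_a=16
```

```text
time: 27.15
position: [669.5, 119.7, 301.9]
ee_rot: [3.141, -0.062, -0.002]
force: [-0.5, -0.4, -1.2]
finger_gap: 17.1
[669.3 119.9 302.9] [ 0.999 -0.039 -0.   ]
eye_a [([261.0, 349.0], 0.95, [490.6, 206.1]), ([325.0, 234.0], 0.91, [634.4, 121.5]), ([498.0, 162.0], 0.5, [709.4, -70.4])]
insert_a [([326.0, 224.0], 0.63, [632.2, 120.9])]
```

```bash
python3 -m handwheel '0 0 0.03 0 0 0 0;0 0 0.03 0 0 0 0;0 0 0.03 0 0 0 0;0 0 0.018 0 0 0 0;0 0 0.01 0 0 0 0;0 0 0.008 0 0 0 0;0 0 0 0 0 0 0;0 0 0 0 0 0 0;0 0 0 0 0 0 0'
python3 -m handwheel '-0.009 0 0 0 0 0 0;-0.009 0 0 0 0 0 0;-0.0075 0 0 0 0 0 0;0 0 0 0 0 0 0;0 0 0 0 0 0 0;0 0 -0.01 0 0 0 0;0 0 -0.01 0 0 0 0;0 0 -0.01 0 0 0 0;0 0 -0.015 0 0 0 0;0 0 0 0 0 0 0;0 0 0 0 0 0 0'
python3 -m handwheel '0 0 -0.02 0 0 0 0;0 0 -0.025 0 0 0 0;0 0 -0.025 0 0 0 0;0 0 -0.025 0 0 0 0;0 0 -0.025 0 0 0 0;0 0 -0.025 0 0 0 0;0 0 0 0 0 0 0;0 0 0 0 0 0 0;0 0 0 0 0 0 0;0 0 0 0 0 0 0'; python3 chk.py
```

```text
time: 28.05
position: [670.7, 119.9, 179.2]
ee_rot: [-3.141, 0.061, -0.005]
force: [-0.0, 0.1, -2.2]
finger_gap: 17.3
time: 28.97
position: [645.4, 120.8, 223.8]
ee_rot: [-3.141, 0.062, -0.005]
force: [0.1, 0.4, -4.4]
finger_gap: 17.0
time: 29.8
position: [643.4, 120.6, 363.5]
ee_rot: [3.14, -0.061, -0.007]
force: [-0.2, 0.5, -3.9]
finger_gap: 17.2
[643.4 120.6 363.5] [-0.2  0.5 -3.9]
scene exp origin [256. 225.] [([259.0, 227.0], 0.7), ([335.0, 282.0], 0.68), ([279.0, 198.0], 0.61)] eye [253. 212.] [([324.0, 299.0], 0.83), ([338.0, 274.0], 0.74), ([253.0, 211.0], 0.61), ([369.0, 167.0], 0.48)]
side exp origin [317. 158.] [([318.0, 156.0], 0.72), ([273.0, 247.0], 0.7), ([350.0, 311.0], 0.65)] eye [317. 144.] [([254.0, 218.0], 0.81), ([320.0, 143.0], 0.73), ([274.0, 250.0], 0.59)]
wrist exp origin [326. 227.] [([327.0, 225.0], 0.84), ([266.0, 294.0], 0.62), ([477.0, 192.0], 0.57)] eye [326. 244.] [([268.0, 309.0], 0.76), ([325.0, 241.0], 0.56)]
```

```bash
python3 -m handwheel '-0.005 0.002 0 0 0 0 0;-0.01 0.004 0 0 0 0 0;-0.0185 0.0055 0 0 0 0 0;-0.0185 0.0055 0 0 0 0 0;-0.0185 0.0055 0 0 0 0 0;-0.0185 0.0055 0 0 0 0 0;-0.0185 0.0055 0 0 0 0 0;-0.0185 0.0055 0 0 0 0 0;-0.0185 0.0055 0 0 0 0 0;-0.0185 0.0055 0 0 0 0 0;-0.0185 0.0055 0 0 0 0 0;-0.0109 0.0024 0 0 0 0 0;0 0 0.02 0 0 0 0;0 0 0.03 0 0 0 0;0 0 0.03 0 0 0 0;0 0 0.03 0 0 0 0;0 0 0.03 0 0 0 0;0 0 0.02 0 0 0 0;0 0 0 0 0 0 0;0 0 0 0 0 0 0'
python3 -m handwheel '0 0 0 0 0 0 0;0 0 0 0 0 0 0;0 0 0 0 0 0 0;0 0 0.006 0 0 0 0;0 0 0.006 0 0 0 0;0 0 0.003 0 0 0 0;0 0 0 0 0 0 0;0 0 0 0 0 0 0;0 0 0.004 0 0 0 0;0 0 0.004 0 0 0 0;0 0 0.004 0 0 0 0;0 0 0.004 0 0 0 0;0 0 0.004 0 0 0 0;0 0 0.004 0 0 0 0;0 0 0 0 0 0 0;0 0 0 0 0 0 0;0 0 0 0 0 0 0'; python3 chk.py
```

```text
time: 31.92
position: [448.7, 70.3, 206.3]
ee_rot: [3.141, -0.062, -0.003]
force: [-0.3, 0.7, -2.3]
finger_gap: 17.0
time: 33.33
position: [449.7, 70.4, 167.9]
ee_rot: [-3.141, 0.061, -0.0]
force: [-0.1, 0.2, -1.2]
finger_gap: 16.8
[449.7  70.4 167.9] [-0.1  0.2 -1.2]
scene exp origin [346. 258.] [([321.0, 311.0], 0.94), ([336.0, 286.0], 0.69), ([350.0, 257.0], 0.63), ([336.0, 271.0], 0.27)] eye [347. 249.] [([349.0, 247.0], 0.89), ([338.0, 271.0], 0.85), ([321.0, 301.0], 0.6)]
side exp origin [295. 268.] [([256.0, 226.0], 0.84), ([279.0, 247.0], 0.83), ([295.0, 267.0], 0.69)] eye [294. 259.] [([295.0, 258.0], 0.69), ([253.0, 220.0], 0.69), ([271.0, 237.0], 0.66)]
wrist exp origin [326. 228.] [([325.0, 237.0], 0.87), ([235.0, 214.0], 0.77), ([163.0, 193.0], 0.76), ([485.0, 10.0], 0.43)] eye [326. 245.] [([324.0, 254.0], 0.94), ([226.0, 234.0], 0.94), ([139.0, 209.0], 0.65), ([161.0, 195.0], 0.2)]
```

All three stand on the mat. Withdraw, raise and go back over the stand.

```bash
python3 -m handwheel '0.009 0 0 0 0 0 0;0.009 0 0 0 0 0 0;0.009 0 0 0 0 0 0;0 0 0 0 0 0 0;0 0 -0.03 0 0 0 0;0 0 -0.035 0 0 0 0;0 0 -0.035 0 0 5.35 0;0 0 -0.035 0 0 5.35 0;0 0 -0.03 0 0 0 0;-0.0034 0.0316 0 0 0 0 0;-0.0034 0.0316 0 0 0 0 0;-0.0034 0.0316 0 0 0 0 0;-0.0034 0.0316 0 0 0 0 0;-0.0034 0.0316 0 0 0 0 0;-0.0034 0.0316 0 0 0 0 0;0 0 0 0 0 0 0;0 0 0 0 0 0 0;0 0 0 0 0 0 0'; python3 look.py w9 eye_a=53 insert_a=4 stand_slot=130 rod=317
```

```text
time: 35.28
position: [414.1, -110.6, 332.8]
ee_rot: [-3.121, 0.355, -0.0]
force: [0.4, -0.0, -1.6]
finger_gap: 17.2
[ 414.3 -110.2  332.8] [ 0.975 -0.224 -0.   ]
eye_a [([87.0, 209.0], 0.88, [475.4, 206.4]), ([122.0, 214.0], 0.68, [453.9, 152.3]), ([176.0, 211.0], 0.58, [438.3, 73.3])]
insert_a [([100.0, 198.0], 0.91, [482.9, 213.7]), ([192.0, 204.0], 0.83, [436.2, 70.4]), ([143.0, 203.0], 0.66, [456.2, 144.0])]
stand_slot [([328.0, 207.0], 0.77, [415.9, -112.6])]
rod [([524.0, 262.0], 0.96, [406.9, -211.5]), ([328.0, 294.0], 0.75, [414.5, -112.0]), ([462.0, 299.0], 0.73, [395.6, -175.8]), ([174.0, 209.0], 0.59, [471.0, -52.3])]
```

View pics/w9.png

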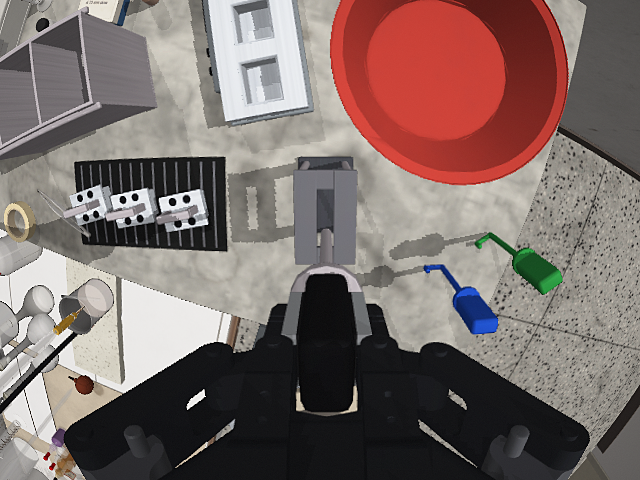

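All three stand upright on the mat at about (90,205), (132,207) and (183,210). The hook is over the slot at (325,215). Lower it in.

```bash
python3 -m handwheel '0 0 0.025 0 0 0 0;0 0 0.025 0 0 0 0;0 0 0.025 0 0 0 0;0 0 0.015 0 0 0 0;0 0 0.015 0 0 0 0;0 0 0.015 0 0 0 0;0 0 0 0 0 0 0;0 0 0 0 0 0 0'; python3 -m handwheel '0 0 0.012 0 0 0 0;0 0 0.012 0 0 0 0;0 0 0.012 0 0 0 0;0 0 0.012 0 0 0 0;0 0 0.012 0 0 0 0;0 0 0.003 0 0 0 0;0 0 0 0 0 0 0;0 0 0 0 0 0 0;0 0 0 0 0 0 0'
```

```text
time: 36.2
position: [413.8, -110.1, 212.2]
ee_rot: [-3.121, 0.352, 0.003]
force: [-0.1, 0.2, -1.2]
finger_gap: 17.4
time: 36.95
position: [414.7, -111.1, 150.4]
ee_rot: [3.121, -0.354, 0.002]
force: [-0.4, -1.1, -1.7]
finger_gap: 17.1
```

```bash
python3 -m handwheel '0 0 0.002 0 0 0 0;0 0 0.0015 0 0 0 0;0 0 0 0 0 0 0;0 0 0 0 0 0 0;0 0 0 0 0 0 0;0 0 0 0 0 0 1;0 0 0 0 0 0 1;0 0 0 0 0 0 1;0 0 0 0 0 0 1;0 0 0 0 0 0 1;0 0 0 0 0 0 1;0 0 -0.01 0 0 0 1;0 0 -0.03 0 0 0 1;0 0 -0.035 0 0 0 1;0 0 -0.035 0 0 0 1;0 0 -0.035 0 0 0 1;0 0 -0.035 0 0 0 1;0 0 0 0 0 0 1;0 0 0 0 0 0 1'; python3 look.py w10 rod=130 stand_slot=130 eye_a=53 insert_a=4 pocket0=52
```

```text
time: 38.53
position: [415.5, -111.3, 329.9]
ee_rot: [3.12, -0.354, 0.009]
force: [0.1, -0.8, -1.2]
finger_gap: 85.5
[ 414.7 -111.   327.6] [ 0.975 -0.224  0.002]
rod [([525.0, 266.0], 0.84, [309.7, -311.1]), ([108.0, 6.0], 0.73, [684.5, 57.9]), ([462.0, 306.0], 0.65, [282.1, -232.1]), ([327.0, 213.0], 0.58, [412.6, -112.5])]
stand_slot [([323.0, 211.0], 0.91, [415.4, -109.1])]
eye_a [([83.0, 211.0], 0.84, [478.3, 210.1]), ([174.0, 214.0], 0.74, [439.0, 73.7]), ([122.0, 215.0], 0.56, [456.4, 148.4])]
insert_a [([100.0, 202.0], 0.85, [481.0, 212.4]), ([187.0, 209.0], 0.65, [435.0, 76.0]), ([136.0, 208.0], 0.62, [455.4, 154.0])]
pocket0 [([253.0, 22.0], 0.95, [633.1, -76.9]), ([259.0, 83.0], 0.67, [559.8, -67.8])]
```

```bash
python3 -m handwheel '0 0 0 0 0 -6.72 1;0 0 0 0 0 -6.72 1;0 0 0 0 0 -6.72 1;0 0 0 0 0 -6.72 1;0 0 0 0 0 -6.72 1;0 0 0 0 0 -6.72 1;0 0 0 0 0 -6.72 1;0 0 0 0 0 -6.72 1;0 0 0 0 0 -6.72 1;0 0 0 0 0 -6.72 1;0 0 0 0 0 -6.72 1;0 0 0 0 0 -6.72 1;0 0 0 0 0 -6.72 1;0 0 0 0 0 -6.72 1;0 0 0 0 0 -6.72 1'; python3 -m handwheel '0.0345 0.0067 0 0 0 0 1;0.0345 0.0067 0 0 0 0 1;0.0345 0.0067 0 0 0 0 1;0.0345 0.0067 0 0 0 0 1;0.0345 0.0067 0 0 0 0 1;0 0 0 0 0 0 1;0 0 0 0 0 0 1;0 0 0 0 0 0 1'; python3 look.py w11 eye_a=53 insert_a=4 pocket0=52 heater=0 rod=130
python3 - <<'E'
from h import *
im=np.load("w11im.npy"); cal=np.load("w11cal.npy",allow_pickle=True).item()
a=proj("wrist",[456,143,50],cal); print(a)
x0=int(a[0]-100);y0=int(max(a[1]-75,0)); print(x0,y0); save("w11c",cv2.resize(im[y0:y0+150,x0:x0+200],(800,600),interpolation=cv2.INTER_CUBIC))
E
```

```text
time: 40.08
position: [413.9, -110.7, 325.3]
ee_rot: [-2.255, -2.185, 0.001]
force: [-0.6, -0.1, -0.2]
finger_gap: 85.3
time: 40.75
position: [453.8, 60.2, 325.5]
ee_rot: [-2.261, -2.18, 0.002]
force: [-0.3, 0.3, -0.1]
finger_gap: 85.4
[453.9  59.6 325.8] [ 0.038  0.999 -0.   ]
eye_a [([325.0, 125.0], 0.95, [454.3, 139.2]), ([347.0, 60.0], 0.76, [481.8, 212.0])]
insert_a [([312.0, 182.0], 0.83, [435.0, 68.7])]
pocket0 [([472.0, 292.0], 0.86, [638.8, -71.7]), ([418.0, 294.0], 0.82, [564.3, -69.3]), ([514.0, 292.0], 0.68, [703.0, -76.5]), ([322.0, 122.0], 0.66, [451.0, 142.8])]
heater [([455.0, 281.0], 0.9, [632.7, -77.1]), ([300.0, 363.0], 0.28, [403.9, -205.5]), ([304.0, 304.0], 0.26, [416.6, -102.7])]
rod [([299.0, 364.0], 0.87, [416.9, -111.9]), ([305.0, 308.0], 0.25, [428.4, -41.0])]
[326.01623876 121.64388777]
226 46
```

View pics/w11c.png

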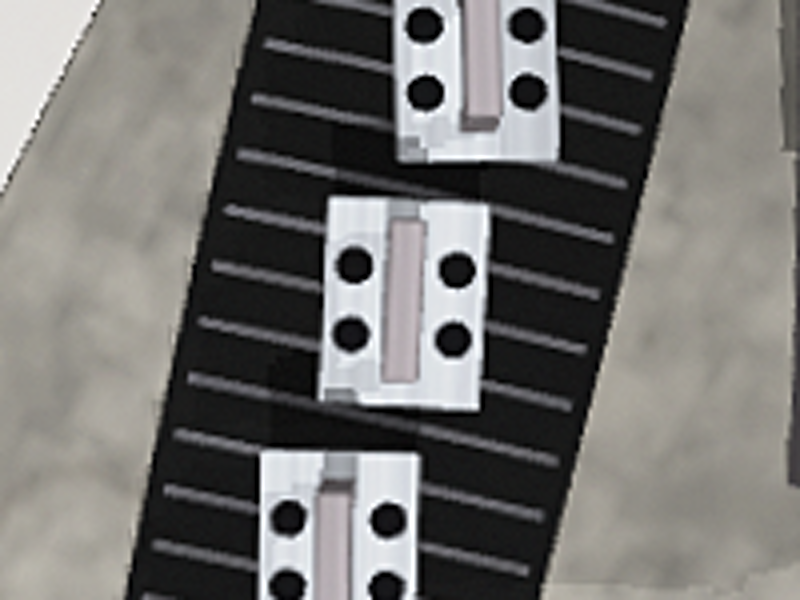

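The crop shows three upright inserts; the middle one's bar runs (404,217)–(402,381). I'll measure all three on an orthophoto at flange height.

```bash
cat > ortho.py <<'E'
from h import *
def ortho(im,cal,x0,x1,y0,y1,z,s=2):
    # rows: x from x1 down to x0 ; cols: y from y1 down to y0
    xs=np.arange(x1,x0,-1/s); ys=np.arange(y1,y0,-1/s)
    M=np.array([[proj("wrist",[x,y,z],cal) for y in ys] for x in xs],np.float32)
    return cv2.remap(im,M[...,0],M[...,1],cv2.INTER_CUBIC)
E
python3 - <<'E'
from ortho import *
im=np.load("w11im.npy"); cal=np.load("w11cal.npy",allow_pickle=True).item()
o=ortho(im,cal,390,530,20,260,40); g=o.min(2)
m=((g>120)).astype(np.uint8); m[:]=cv2.morphologyEx(m,cv2.MORPH_CLOSE,np.ones((25,25)))
for c in cv2.findContours(m,0,2)[0]:
    if cv2.contourArea(c)>3000:
        (u,v),(w,h),a=cv2.minAreaRect(c); print("ctr x,y",530-v/2,260-u/2,"size",w/2,h/2,"ang",a)
save("o11",np.hstack([o,np.dstack([m*255]*3)]).transpose(0,1,2))
print([proj("wrist",[437,70,z],cal) for z in(40,74)])
E
```

```text
ctr x,y 424.0 192.25 size 135.5 67.0 ang 0.0
ctr x,y 460.25 104.5 size 139.5 168.0 ang 90.0
ctr x,y 467.5216941833496 193.2509536743164 size 169.0600128173828 82.75904846191406 ang 20.70903968811035
[array([311.95604401, 185.34728701]), array([310.72106098, 190.25868959])]
```

View pics/o11.png

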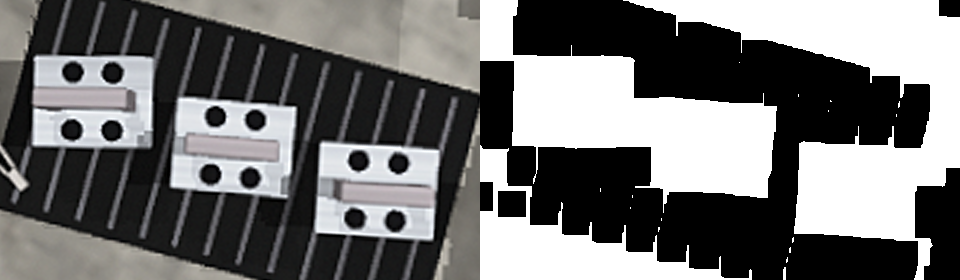

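The orthophoto (2 px/mm) gives the inserts as follows: L at (479,213.5) with angle 0°, M at (456.5,143) about 3.4° off, and R at (434,71.3) about 2.4° off. I'll grasp R first, jaws across its bar.

```bash
python3 -m handwheel '0.011 -0.0198 0 0 0 0 1;0 0 0.035 0 0 0 1;0 0 0.035 0 0 0 1;0 0 0.035 0 0 0 1;0 0 0.035 0 0 0 1;0 0 0.035 0 0 0 1;0 0 0.035 0 0 0 1;0 0 0.03 0 0 0 1;0 0 0.02 0 0 0 1;0 0 0 0 0 0 1;0 0 0.013 0 0 0 1;0 0 0 0 0 0 1;0 0 0 0 0 0 1;0 0 0 0 0 0 1'
```

```text
time: 42.22
position: [435.9, 71.9, 55.0]
ee_rot: [2.262, 2.178, 0.002]
force: [0.6, -0.0, 0.3]
finger_gap: 85.4
```

```bash
python3 -m handwheel '0 0 0 0 0 0 0.2;0 0 0 0 0 0 0.2;0 0 0 0 0 0 0.2;0 0 0 0 0 0 0.2;0 0 0 0 0 0 0;0 0 0 0 0 0 0;0 0 0 0 0 0 0;0 0 0 0 0 0 0;0 0 0 0 0 0 0' 70; python3 -m handwheel '0 0 -0.02 0 0 0 0;0 0 -0.03 0 0 0 0;0 0 -0.035 0 0 0 0;0 0 -0.035 0 0 0 0;0 0 -0.035 0 0 0 0;0 0 -0.035 0 0 0 0;0 0 -0.035 0 0 0 0;0 0 0 0 0 0 0;0 0 0 0 0 0 0'
```

```text
time: 42.97
position: [435.0, 72.1, 53.5]
ee_rot: [2.262, 2.179, 0.0]
force: [-0.9, -0.5, 3.7]
finger_gap: 8.4
time: 43.72
position: [436.0, 72.1, 280.4]
ee_rot: [2.26, 2.178, 0.005]
force: [0.3, -0.2, -4.0]
finger_gap: 8.2
```

```bash
python3 -m handwheel '0 0 -0.03 0 0 7 0;0 0 0 0 0 7 0;0 0 0 0 0 7 0;0 0 0 0 0 7 0;0 0 0 0 0 7 0;0 0 0 0 0 7 0;0 0 0 0 0 7 0;0 0 0 0 0 7 0;0 0 0 0 0 7 0;0 0 0 0 0 7 0;0 0 0 0 0 7 0;0 0 0 0 0 7 0;0 0 0 0 0 6 0'; python3 -m handwheel '0.0259 0.0288 0 0 0 0 0;0.0259 0.0288 0 0 0 0 0;0.0259 0.0288 0 0 0 0 0;0.0259 0.0288 0 0 0 0 0;0.0259 0.0288 0 0 0 0 0;0 0 0 0 0 0 0;0 0 0 0 0 0 0;0 0 0 0 0 0 0'; python3 look.py w12 pocket0=52 heater=0 insert_a=260
python3 - <<'E'
from ortho import *
im=np.load("w12im.npy"); cal=np.load("w12cal.npy",allow_pickle=True).item()
o=ortho(im,cal,500,770,-150,20,52,3); save("o12",np.rot90(o).copy()[:, :800])
print(o.shape)
E
```

```text
time: 44.8
position: [433.9, 71.9, 305.6]
ee_rot: [3.141, -0.069, -0.006]
force: [-0.3, 0.5, -2.6]
finger_gap: 7.9
time: 45.47
position: [557.9, -76.6, 305.8]
ee_rot: [-3.14, 0.06, 0.007]
force: [0.7, -0.2, -1.6]
finger_gap: 8.3
[558.  -76.1 306.8] [ 0.999 -0.037 -0.003]
pocket0 [([322.0, 55.0], 0.88, [711.5, -78.3]), ([321.0, 127.0], 0.77, [634.0, -74.4]), ([319.0, 198.0], 0.63, [557.6, -69.3])]
heater [([321.0, 124.0], 0.65, [637.3, -73.1])]
insert_a [([328.0, 267.0], 0.74, [560.4, -77.9]), ([120.0, 256.0], 0.7, [570.4, 46.3]), ([166.0, 272.0], 0.63, [559.4, 16.3])]
(810, 510, 3)
```

View pics/o12.png

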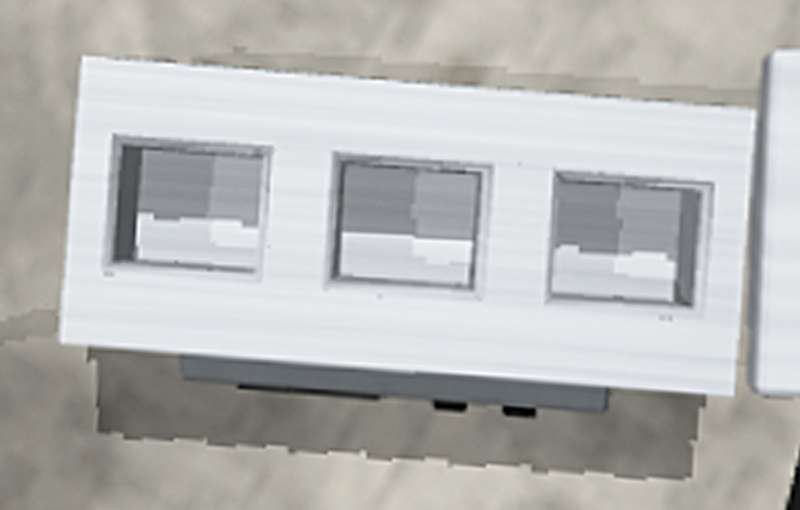

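The orthophoto shows pocket centres at (707,-80.7), (633.8,-75) and (560.4,-69.3), heater y at -4.4°. Place this insert in the far pocket.

```bash
python3 -m handwheel '0 0 0 0 0 2.3 0;0.03 -0.0014 0 0 0 0 0;0.03 -0.0014 0 0 0 0 0;0.03 -0.0014 0 0 0 0 0;0.03 -0.0013 0 0 0 0 0;0.03 -0.0013 0 0 0 0 0;0 0 0 0 0 0 0;0 0 0.035 0 0 0 0;0 0 0.035 0 0 0 0;0 0 0.035 0 0 0 0;0 0 0.035 0 0 0 0;0 0 0.03 0 0 0 0;0 0 0.02 0 0 0 0;0 0 0 0 0 0 0;0 0 0 0 0 0 0;0 0 0 0 0 0 0'; python3 -c "
from h import *
o=get_obs();T=R.from_rotvec(o['ee_rot']).as_matrix();print(np.round(o['position'],1),np.round(o['force'],1),T[:,0].round(4)); d=np.array([708,-80.8,0])-o['position'];print((T.T@d)[:2].round(1))"
```

```text
time: 47.0
position: [710.1, -81.3, 121.1]
ee_rot: [3.139, -0.121, 0.005]
force: [0.3, -0.0, -2.0]
finger_gap: 8.2
[710.1 -81.3 121.1] [ 0.3 -0.  -2. ] [ 0.997  -0.0769  0.0034]
[-2.5 -0.4]
```

```bash
python3 -m handwheel '-0.0022 0 0 0 0 0 0;0 0 0.01 0 0 0 0;0 0 0.006 0 0 0 0;0 0 0.005 0 0 0 0;0 0 0.005 0 0 0 0;0 0 0 0 0 0 0;0 0 0 0 0 0 0'; python3 -m handwheel '0 0 0.004 0 0 0 0;0 0 0.004 0 0 0 0;0 0 0 0 0 0 0;0 0 0 0 0 0 0'
```

```text
time: 47.58
position: [706.3, -81.4, 91.4]
ee_rot: [-3.139, 0.122, 0.002]
force: [-0.3, -0.3, -1.3]
finger_gap: 8.6
time: 47.92
position: [706.4, -81.4, 83.7]
ee_rot: [-3.139, 0.122, 0.002]
force: [-0.4, 1.0, -2.1]
finger_gap: 8.4
```

Already 18 mm into the pocket without force. Continue home.

```bash
python3 -m handwheel '0 0 0.004 0 0 0 0;0 0 0.004 0 0 0 0;0 0 0.003 0 0 0 0;0 0 0.002 0 0 0 0;0 0 0 0 0 0 0;0 0 0 0 0 0 0;0 0 0 0 0 0 0'
```

```text
time: 48.5
position: [706.7, -81.4, 71.6]
ee_rot: [3.139, -0.122, 0.0]
force: [-3.4, 0.1, 2.6]
finger_gap: 8.6
```

```bash
python3 -m handwheel '0 0 0.0015 0 0 0 0;0 0 0 0 0 0 0;0 0 0 0 0 0 1;0 0 0 0 0 0 1;0 0 0 0 0 0 1;0 0 0 0 0 0 1;0 0 0 0 0 0 1;0 0 0 0 0 0 1;0 0 -0.02 0 0 0 1;0 0 -0.035 0 0 0 1;0 0 -0.035 0 0 0 1;0 0 -0.035 0 0 0 1;0 0 -0.035 0 0 0 1;0 0 -0.035 0 0 0 1;0 0 -0.035 0 0 0 1;0 0 0 0 0 0 1'; python3 -m handwheel '0 0 0 0 0 -7 1;0 0 0 0 0 -7 1;0 0 0 0 0 -7 1;0 0 0 0 0 -7 1;0 0 0 0 0 -7 1;0 0 0 0 0 -7 1;0 0 0 0 0 -7 1;0 0 0 0 0 -7 1;0 0 0 0 0 -7 1;0 0 0 0 0 -7 1;0 0 0 0 0 -7 1;0 0 0 0 0 -7 1;0 0 0 0 0 -7 1'; python3 -m handwheel '0.0166 -0.0329 0 0 0 0 1;0.0166 -0.0329 0 0 0 0 1;0.0166 -0.0329 0 0 0 0 1;0.0166 -0.0329 0 0 0 0 1;0.0166 -0.0329 0 0 0 0 1;0.0166 -0.0329 0 0 0 0 1;0.0166 -0.0329 0 0 0 0 1;0.0166 -0.0329 0 0 0 0 1;0 0 0 0 0 0 1;0 0 0 0 0 0 1;0 0 0 0 0 0 1'; python3 look.py w13 insert_a=4 eye_a=53
python3 - <<'E'
from ortho import *
im=np.load("w13im.npy"); cal=np.load("w13cal.npy",allow_pickle=True).item()
o=ortho(im,cal,390,530,60,300,40,3); save("o13",o); print(o.shape)
E
```

```text
time: 49.83
position: [709.5, -81.9, 310.6]
ee_rot: [3.137, -0.122, 0.022]
force: [1.0, 0.4, 3.0]
finger_gap: 85.2
time: 50.92
position: [706.8, -81.4, 299.4]
ee_rot: [-2.281, -2.161, 0.0]
force: [0.8, -0.1, 0.9]
finger_gap: 85.4
time: 51.83
position: [452.4, 66.9, 300.1]
ee_rot: [2.286, 2.153, 0.002]
force: [0.5, -0.2, 0.3]
finger_gap: 85.2
[452.7  66.6 300. ] [ 0.06   0.998 -0.   ]
insert_a [([342.0, 65.0], 0.98, [480.2, 216.8]), ([518.0, 292.0], 0.84, [720.0, -88.4]), ([345.0, 147.0], 0.74, [477.8, 118.5]), ([423.0, 309.0], 0.22, [575.3, -99.1])]
eye_a [([349.0, 155.0], 0.87, [479.4, 113.2]), ([294.0, 333.0], 0.71, [403.8, -95.1]), ([347.0, 62.0], 0.7, [482.4, 210.8]), ([532.0, 309.0], 0.56, [718.0, -90.6])]
(420, 720, 3)
```

View pics/o13.png

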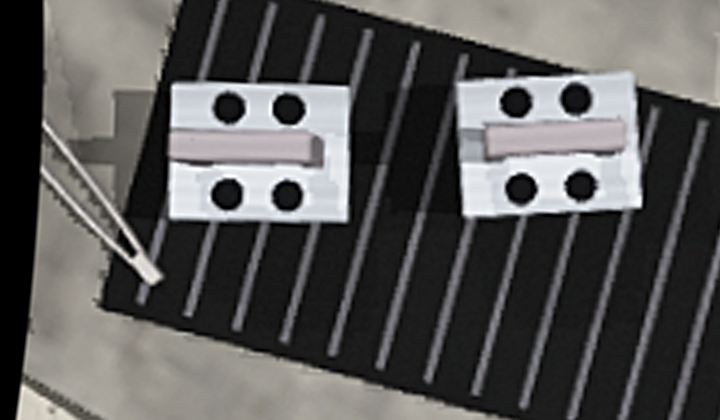

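The knock happened: M now stands at (482,116.7), rotated to az 93.3°, upright on the mat, while L is unchanged at (479.3,213.6). Grasp M at its new place.

```bash
python3 -m handwheel '0 0 0 0 0 -6.7 1;0.024 0.016 0 0 0 0 1;0.0244 0.0161 0 0 0 0 1;0 0 0.035 0 0 0 1;0 0 0.035 0 0 0 1;0 0 0.035 0 0 0 1;0 0 0.035 0 0 0 1;0 0 0.035 0 0 0 1;0 0 0.03 0 0 0 1;0 0 0.025 0 0 0 1;0 0 0 0 0 0 1;0 0 0.014 0 0 0 1;0 0 0 0 0 0 1;0 0 0 0 0 0 1;0 0 0 0 0 0 1'; python3 -m handwheel '0 0 0 0 0 0 0.2;0 0 0 0 0 0 0.2;0 0 0 0 0 0 0.2;0 0 0 0 0 0 0.2;0 0 0 0 0 0 0;0 0 0 0 0 0 0;0 0 0 0 0 0 0;0 0 0 0 0 0 0;0 0 0 0 0 0 0' 70
```

```text
time: 53.23
position: [482.5, 117.1, 57.4]
ee_rot: [2.157, 2.283, 0.002]
force: [-0.5, 0.8, 0.9]
finger_gap: 85.4
time: 53.98
position: [481.6, 117.1, 56.1]
ee_rot: [2.157, 2.283, 0.001]
force: [-0.1, -0.2, 1.6]
finger_gap: 8.0
```

```bash
python3 -m handwheel '0 0 -0.02 0 0 0 0;0 0 -0.03 0 0 0 0;0 0 -0.035 0 0 7 0;0 0 -0.035 0 0 7 0;0 0 -0.035 0 0 7 0;0 0 -0.035 0 0 7 0;0 0 -0.035 0 0 7 0;0 0 0 0 0 7 0;0 0 0 0 0 7 0;0 0 0 0 0 7 0;0 0 0 0 0 7 0;0 0 0 0 0 7 0;0 0 0 0 0 7 0;0 0 0 0 0 7 0;0 0 0 0 0 7 0;0 0 0 0 0 6.7 0'; python3 -m handwheel '0.0238 0.0257 0 0 0 0 0;0.0238 0.0257 0 0 0 0 0;0.0238 0.0257 0 0 0 0 0;0.0238 0.0257 0 0 0 0 0;0.0238 0.0257 0 0 0 0 0;0.0238 0.0257 0 0 0 0 0;0.0235 0.026 0 0 0 0 0;0 0 0 0 0 0 0;0 0 0.035 0 0 0 0;0 0 0.035 0 0 0 0;0 0 0.035 0 0 0 0;0 0 0.03 0 0 0 0;0 0 0.02 0 0 0 0;0 0 0 0 0 0 0;0 0 0 0 0 0 0;0 0 0 0 0 0 0'; python3 -c "
from h import *
o=get_obs();T=R.from_rotvec(o['ee_rot']).as_matrix();print(np.round(o['position'],1),np.round(o['force'],1),T[:,0].round(4)); d=np.array([633.6,-75.3,o['position'][2]])-o['position'];print((T.T@d)[:2].round(1))"
```

```text
time: 55.32
position: [480.7, 117.1, 279.9]
ee_rot: [3.139, -0.131, -0.003]
force: [-1.1, 0.0, -2.7]
finger_gap: 8.2
time: 56.65
position: [633.9, -75.5, 127.4]
ee_rot: [3.139, -0.122, 0.002]
force: [0.4, 0.0, -1.2]
finger_gap: 8.0
[633.9 -75.5 127.4] [ 0.4  0.  -1.2] [ 0.997  -0.0774  0.0016]
[-0.3 -0.2]
```

```bash
python3 -m handwheel '0 0 0.015 0 0 0 0;0 0 0.006 0 0 0 0;0 0 0.005 0 0 0 0;0 0 0.005 0 0 0 0;0 0 0 0 0 0 0;0 0 0 0 0 0 0'; python3 -m handwheel '0 0 0.004 0 0 0 0;0 0 0.004 0 0 0 0;0 0 0.004 0 0 0 0;0 0 0.004 0 0 0 0;0 0 0.004 0 0 0 0;0 0 0 0 0 0 0;0 0 0 0 0 0 0'
```

```text
time: 57.15
position: [633.1, -75.4, 95.1]
ee_rot: [-3.139, 0.122, 0.0]
force: [0.2, 1.0, -2.6]
finger_gap: 8.0
time: 57.73
position: [632.9, -75.4, 74.3]
ee_rot: [-3.139, 0.122, 0.001]
force: [-0.2, -0.1, -2.2]
finger_gap: 8.1
```

```bash
python3 -m handwheel '0 0 0.001 0 0 0 0;0 0 0.001 0 0 0 0;0 0 0 0 0 0 0;0 0 0 0 0 0 0;0 0 0 0 0 0 0'; python3 -m handwheel '0 0 0.001 0 0 0 0;0 0 0 0 0 0 0;0 0 0 0 0 0 0'
```

```text
time: 58.15
position: [633.1, -75.6, 73.9]
ee_rot: [3.139, -0.122, 0.0]
force: [-5.1, 0.6, 7.9]
finger_gap: 8.2
time: 58.4
position: [633.2, -75.6, 73.9]
ee_rot: [3.139, -0.122, 0.0]
force: [-8.9, 1.5, 13.6]
finger_gap: 8.3
```

```bash
python3 -m handwheel '0 0 0 0 0 0 1;0 0 0 0 0 0 1;0 0 0 0 0 0 1;0 0 0 0 0 0 1;0 0 0 0 0 0 1;0 0 0 0 0 0 1;0 0 -0.02 0 0 0 1;0 0 -0.035 0 0 0 1;0 0 -0.035 0 0 0 1;0 0 -0.035 0 0 0 1;0 0 -0.035 0 0 0 1;0 0 -0.035 0 0 0 1;0 0 -0.035 0 0 0 1;0 0 0 0 0 0 1'; python3 -m handwheel '0 0 0 0 0 -6.71 1;0 0 0 0 0 -6.71 1;0 0 0 0 0 -6.71 1;0 0 0 0 0 -6.71 1;0 0 0 0 0 -6.71 1;0 0 0 0 0 -6.71 1;0 0 0 0 0 -6.71 1;0 0 0 0 0 -6.71 1;0 0 0 0 0 -6.71 1;0 0 0 0 0 -6.71 1;0 0 0 0 0 -6.71 1;0 0 0 0 0 -6.71 1;0 0 0 0 0 -6.71 1;0 0 0 0 0 -6.71 1'; python3 -m handwheel '0.0303 -0.0223 0 0 0 0 1;0.0303 -0.0223 0 0 0 0 1;0.0303 -0.0223 0 0 0 0 1;0.0303 -0.0223 0 0 0 0 1;0.0303 -0.0223 0 0 0 0 1;0.0303 -0.0223 0 0 0 0 1;0.0303 -0.0223 0 0 0 0 1;0 0 0 0 0 0 1;0 0 0 0 0 0 1;0 0 0 0 0 0 1'; python3 look.py w14 insert_a=4 eye_a=53
python3 - <<'E'
from ortho import *
im=np.load("w14im.npy"); cal=np.load("w14cal.npy",allow_pickle=True).item()
o=ortho(im,cal,440,525,170,260,40,3); g=o.min(2); m=(g>130).astype(np.uint8)
m=cv2.morphologyEx(m,cv2.MORPH_OPEN,np.ones((12,12)))
c=max(cv2.findContours(m,0,2)[0],key=cv2.contourArea); (u,v),s,a=cv2.minAreaRect(c); print(525-v/3,260-u/3,np.array(s)/3,a); save("o14",np.hstack([o,np.dstack([m*255]*3)]))
E
```

```text
time: 59.57
position: [636.0, -76.0, 311.8]
ee_rot: [3.137, -0.122, 0.021]
force: [1.3, 0.4, 1.0]
finger_gap: 85.8
time: 60.73
position: [633.1, -75.5, 301.4]
ee_rot: [-2.225, -2.218, 0.0]
force: [-0.4, 0.0, -0.1]
finger_gap: 85.6
time: 61.57
position: [479.0, 138.0, 301.8]
ee_rot: [2.23, 2.212, 0.0]
force: [-0.9, -0.5, 0.0]
finger_gap: 85.7
[479.3 137.4 301.7] [ 0.009  1.    -0.   ]
insert_a [([484.0, 346.0], 0.71, [714.8, -92.0]), ([326.0, 130.0], 0.6, [479.6, 211.3]), ([436.0, 348.0], 0.55, [637.1, -89.1])]
eye_a [([445.0, 370.0], 0.84, [637.8, -93.9]), ([495.0, 361.0], 0.71, [712.7, -86.7]), ([329.0, 129.0], 0.65, [482.2, 212.9])]
479.2935028076172 213.58511352539062 [59.81981405 45.45416768] 0.8303154110908508
```

L unmoved (479.3, 213.6; size fits). Grasp it.

```bash
python3 -m handwheel '0.038 -0.0005 0 0 0 0 1;0.038 -0.0005 0 0 0 0 1;0 0 0.035 0 0 0 1;0 0 0.035 0 0 0 1;0 0 0.035 0 0 0 1;0 0 0.035 0 0 0 1;0 0 0.035 0 0 0 1;0 0 0.03 0 0 0 1;0 0 0.025 0 0 0 1;0 0 0 0 0 0 1;0 0 0.018 0 0 0 1;0 0 0 0 0 0 1;0 0 0 0 0 0 1;0 0 0 0 0 0 1'; python3 -m handwheel '0 0 0 0 0 0 0.2;0 0 0 0 0 0 0.2;0 0 0 0 0 0 0.2;0 0 0 0 0 0 0.2;0 0 0 0 0 0 0;0 0 0 0 0 0 0;0 0 0 0 0 0 0;0 0 0 0 0 0 0;0 0 0 0 0 0 0' 70
```

```text
time: 62.88
position: [479.8, 214.0, 55.5]
ee_rot: [2.231, 2.21, 0.003]
force: [0.7, -0.9, -0.1]
finger_gap: 85.1
time: 63.63
position: [478.8, 214.1, 54.0]
ee_rot: [2.231, 2.211, 0.001]
force: [1.0, 0.4, 2.4]
finger_gap: 8.4
```

```bash
python3 -m handwheel '0 0 -0.02 0 0 0 0;0 0 -0.03 0 0 0 0;0 0 -0.035 0 0 6.71 0;0 0 -0.035 0 0 6.71 0;0 0 -0.035 0 0 6.71 0;0 0 -0.035 0 0 6.71 0;0 0 -0.035 0 0 6.71 0;0 0 0 0 0 6.71 0;0 0 0 0 0 6.71 0;0 0 0 0 0 6.71 0;0 0 0 0 0 6.71 0;0 0 0 0 0 6.71 0;0 0 0 0 0 6.71 0;0 0 0 0 0 6.71 0;0 0 0 0 0 6.71 0;0 0 0 0 0 6.71 0'; python3 -m handwheel '0.0129 0.0346 0 0 0 0 0;0.0129 0.0346 0 0 0 0 0;0.0129 0.0346 0 0 0 0 0;0.0129 0.0346 0 0 0 0 0;0.0129 0.0346 0 0 0 0 0;0.0129 0.0346 0 0 0 0 0;0.0129 0.0346 0 0 0 0 0;0.0129 0.0346 0 0 0 0 0;0 0 0 0 0 0 0;0 0 0.035 0 0 0 0;0 0 0.035 0 0 0 0;0 0 0.035 0 0 0 0;0 0 0.03 0 0 0 0;0 0 0.02 0 0 0 0;0 0 0 0 0 0 0;0 0 0 0 0 0 0;0 0 0 0 0 0 0'; python3 -c "
from h import *
o=get_obs();T=R.from_rotvec(o['ee_rot']).as_matrix();print(np.round(o['position'],1),np.round(o['force'],1),T[:,0].round(4)); d=np.array([560.2,-69.6,o['position'][2]])-o['position'];print((T.T@d)[:2].round(1))"
```

```text
time: 64.97
position: [478.0, 213.8, 277.8]
ee_rot: [3.138, -0.131, -0.003]
force: [-0.0, -0.8, -2.3]
finger_gap: 8.2
time: 66.38
position: [560.8, -70.0, 125.2]
ee_rot: [3.139, -0.122, 0.002]
force: [0.3, 0.5, -2.0]
finger_gap: 8.1
[560.8 -70.  125.2] [ 0.3  0.5 -2. ] [ 0.997  -0.0773  0.0014]
[-0.6 -0.4]
```

```bash
python3 -m handwheel '0 0 0.015 0 0 0 0;0 0 0.006 0 0 0 0;0 0 0.005 0 0 0 0;0 0 0.005 0 0 0 0;0 0 0 0 0 0 0;0 0 0 0 0 0 0'; python3 -m handwheel '0 0 0.004 0 0 0 0;0 0 0.004 0 0 0 0;0 0 0.004 0 0 0 0;0 0 0.004 0 0 0 0;0 0 0.004 0 0 0 0;0 0 0.002 0 0 0 0;0 0 0 0 0 0 0;0 0 0 0 0 0 0'
```

```text
time: 66.88
position: [561.5, -69.3, 95.1]
ee_rot: [-3.138, 0.121, -0.005]
force: [1.1, 4.7, -0.6]
finger_gap: 7.9
time: 67.55
position: [559.7, -69.8, 71.6]
ee_rot: [-3.139, 0.122, 0.002]
force: [-7.9, 5.5, 14.1]
finger_gap: 8.2
```

```bash
python3 -m handwheel '0 0 0 0 0 0 1;0 0 0 0 0 0 1;0 0 0 0 0 0 1;0 0 0 0 0 0 1;0 0 0 0 0 0 1;0 0 0 0 0 0 1;0 0 -0.02 0 0 0 1;0 0 -0.035 0 0 0 1;0 0 -0.035 0 0 0 1;0 0 -0.035 0 0 0 1;0 0 -0.035 0 0 0 1;0 0 -0.035 0 0 0 1;0 0 -0.035 0 0 0 1;-0.03 0 0 0 0 0 1;-0.03 0 0 0 0 0 1;0 0 0 0 0 0 1;0 0 0 0 0 0 1;0 0 0 0 0 0 1'; python3 look.py w15 insert_a=22 rod=130 stand_slot=130
python3 - <<'E'
from ortho import *
im=np.load("w15im.npy"); cal=np.load("w15cal.npy",allow_pickle=True).item()
o=ortho(im,cal,510,760,-140,10,58,3); a=np.rot90(o).copy()
print(a.shape); c=np.zeros((600,800,3),np.uint8); c[:450,:750]=a
p=proj("wrist",[414,-110,130],cal).astype(int); print(p)
s=cv2.resize(im[max(p[1]-60,0):p[1]+60,p[0]-60:p[0]+60],(300,300)); c[300:600,500:800]=s; save("o15",c)
E
```

```text
time: 69.05
position: [500.4, -65.4, 301.0]
ee_rot: [3.139, -0.122, 0.001]
force: [0.3, -0.8, -1.1]
finger_gap: 85.7
[500.7 -65.4 300.9] [ 0.997 -0.078  0.001]
insert_a [([324.0, 78.0], 0.93, [633.7, -74.3]), ([327.0, 16.0], 0.76, [707.1, -82.3]), ([324.0, 141.0], 0.57, [561.8, -67.9])]
rod [([384.0, 303.0], 0.95, [412.5, -113.9]), ([542.0, 357.0], 0.77, [317.3, -305.2])]
stand_slot [([382.0, 301.0], 0.69, [415.3, -111.7])]
(450, 750, 3)
[379 302]
```

View pics/o15.png

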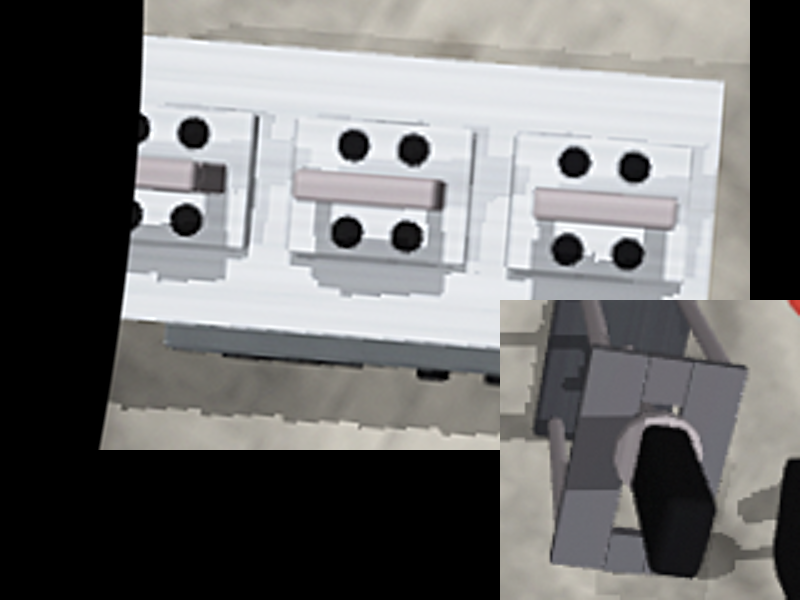

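The flanges of all three inserts lie flat and square on the block. The rod hangs centred in its slot with the collar on the plate, and the gripper is clear. Hand in.

```bash
python3 -c "
from h import *
print(robot.hand_in())"
```

```text
the job is handed in; nothing more can be done
None
```

The job is done and handed in, at about 69 s of the 210 s allowed. With the hook rod I lifted all three inserts out of the tank by their arches. They stood together on the mat before I hung the rod back in its stand. I then plugged the inserts one by one into the three heater pockets with the fingers.

- **Knock:** one insert was knocked about 3.6 cm aside on the mat during the run. It stayed upright, and I measured its new place before grasping it.
- **Inserts:** the last wrist picture shows all three flanges flat and square on the block. The measured centres were within about 2 mm of my pocket measurements. Two inserts were pressed down until they resisted with about 14 N. The first, in the far pocket, only read about 3 N before a last 1.5 mm push that I did not read, so its seating rests mainly on the picture.
- **Rod:** it hangs in its slot with the collar on the plate. The network put it within about 4 mm of its place.
- **Not checked:** I did not measure the bystanders again at the end, but no move went near them and no unexpected force showed.

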